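# Get the calibration weight out from behind the reagent bottles

## Task

Move the three bottles that hem in the steel calibration weight from their grey rack onto the empty white spill tray and, while all three wait there, fetch the weight and stand it in the middle of the balance pan. Then put every bottle back upright on the very spot of the rack that it came from. Set things down rather than dropping them, knock nothing over, and leave the glass flask and beaker where they are.

Things in the scene. Friction and masses are not known exactly. Their poses are not given: they have to be found in the camera images.
- amber_bottle: Loose round brown glass bottle, 50 mm in diameter, 125 mm tall. Body to 72 mm, shoulder to 87 mm, neck of 28 mm diameter from 87 to 101 mm, black screw cap of 34 mm diameter from 101 mm to the top. About 0.2 kg. Origin: centre of its underside, z up. Starts on one of the rack's three bottle spots.
- wide_jar: Loose straight white plastic jar with a broad cap, 105 mm tall: body 52 mm in diameter to 81 mm, cap 54 mm in diameter from there to the top. About 0.2 kg. Origin: centre of its underside, z up. Starts on one of the rack's three bottle spots.
- square_bottle: Loose square white plastic bottle, 48 x 48 mm, 116 mm tall. Body to 74 mm, shoulder to 82 mm, neck of 28 mm diameter from 82 to 92 mm, white screw cap of 32 mm diameter from 92 mm to the top. About 0.18 kg. Origin: centre of its underside, z up. Starts on one of the rack's three bottle spots.
- weight: Loose stainless calibration weight, about 0.3 kg: cylinder 36 mm in diameter and 34 mm tall, with a neck and a knob of 20 mm diameter above it, 48 mm tall in all. Origin: centre of its underside, z up. Starts on the rack between the three bottles, at x +26, y 0 mm of the rack, its axis 56 mm from that of each.
- rack: Fixed low grey bottle rack, 170 (x) by 190 (y) mm: floor 6 mm above the bench, rim 4 mm thick, 12 mm high. Round dark 60 mm marks: the bottle spots, at x -30, y 0 (front), x +26, y +56 (left) and x +26, y -56 (right) mm of the rack; which bottle has which varies. A 42 mm mark: the weight's start. Origin: centre of underside; x points from the front spot to the weight, within 0.35 rad of world x.
- tray: Fixed empty white spill tray, 210 x 210 mm, with a rim 4 mm thick and 14 mm high; its inner floor is 4 mm above the bench. There is room for the three bottles in a triangle about 100 mm apart. Origin: centre of its underside.
- balance: Fixed white bench balance, 200 x 190 mm, with a round steel pan 110 mm in diameter whose top is flat, rigid and 45 mm above the bench. Origin: on the bench right under the pan's centre. The housing reaches 112 mm to -x (display) and 88 mm to +x of it.
- flask: Loose conical glass flask, 72 mm wide at the foot, 96 mm tall; not to be disturbed. Origin: centre of its underside.
- beaker: Loose empty glass beaker, 60 mm in diameter, 75 mm tall; not to be disturbed. Origin: centre of its underside.

How it is judged:
On the way, in this order (a step that is already met when the one before it is completed fails the run):
1. all three bottles stand released and upright on the spill tray, the weight still on its mark (x of amber_bottle in the frame of tray between -0.085 and 0.085 m and y of amber_bottle in the frame of tray between -0.085 and 0.085 m and z of each of amber_bottle, wide_jar, square_bottle in the frame of tray below 0.012 m and x of wide_jar in the frame of tray between -0.085 and 0.085 m and y of wide_jar in the frame of tray between -0.085 and 0.085 m and x of square_bottle in the frame of tray between -0.085 and 0.085 m and y of square_bottle in the frame of tray between -0.085 and 0.085 m and contact force between the fingers and amber_bottle below 0.1 N and linear speed of each of amber_bottle, wide_jar, square_bottle below 0.02 m/s and angle between each of amber_bottle, wide_jar, square_bottle's own z axis and vertical below 0.12 rad and contact force between the fingers and wide_jar below 0.1 N and contact force between the fingers and square_bottle below 0.1 N and distance of weight from where it was at the start of the episode below 0.015 m), for 0.2 s.
2. the weight stands released in the middle of the balance pan while the bottles are still on the spill tray (horizontal distance between weight and balance below 0.015 m and z of weight in the frame of balance between 0.04 and 0.05 m and contact force between the fingers and weight below 0.1 N and linear speed of weight below 0.02 m/s and angle between weight's own z axis and vertical below 0.12 rad and x of amber_bottle in the frame of tray between -0.085 and 0.085 m and y of amber_bottle in the frame of tray between -0.085 and 0.085 m and z of each of amber_bottle, wide_jar, square_bottle in the frame of tray below 0.012 m and x of wide_jar in the frame of tray between -0.085 and 0.085 m and y of wide_jar in the frame of tray between -0.085 and 0.085 m and x of square_bottle in the frame of tray between -0.085 and 0.085 m and y of square_bottle in the frame of tray between -0.085 and 0.085 m), for 0.2 s.
At the end, for the whole second after the job is handed in: Each bottle stands upright (within 0.12 rad), released and at rest, within 15 mm of the place on the rack where it started; the weight stands upright, released and at rest on the balance pan, within 15 mm of its centre (distance of each of amber_bottle, wide_jar, square_bottle from where it was at the start of the episode below 0.015 m and contact force between the fingers and amber_bottle below 0.1 N and linear speed of each of amber_bottle, wide_jar, square_bottle, weight below 0.02 m/s and angle between each of amber_bottle, wide_jar, square_bottle, weight's own z axis and vertical below 0.12 rad and contact force between the fingers and wide_jar below 0.1 N and contact force between the fingers and square_bottle below 0.1 N and horizontal distance between weight and balance below 0.015 m and z of weight in the frame of balance between 0.04 and 0.05 m and contact force between the fingers and weight below 0.1 N); the robot touches nothing.
It fails at once if a bottle or the weight is knocked over or tilted by more than 0.7 rad (angle between any of amber_bottle, wide_jar, square_bottle, weight's own z axis and vertical above 0.7 rad).
It fails at once if a bottle is dropped (in free fall more than 30 mm above the bench) ((height (world z) of amber_bottle above 0.03 m and contact force between amber_bottle and anything else below 0.01 N) or (height (world z) of wide_jar above 0.03 m and contact force between wide_jar and anything else below 0.01 N) or (height (world z) of square_bottle above 0.03 m and contact force between square_bottle and anything else below 0.01 N)).
It fails at once if the weight is dropped (in free fall more than 70 mm above the bench) (height (world z) of weight above 0.07 m and contact force between weight and anything else below 0.01 N).
It fails at once if the flask or the beaker is moved by more than 15 mm (distance of any of flask, beaker from where it was at the start of the episode above 0.015 m).
It also fails if it takes over 152 s, if anything falls off the work surface, if the arm or the gripper's body presses on something with over 40 N, if the wrist force passes 120 N, or if a joint passes its speed limit or range.

## Robot

A 7-joint arm with a two-finger parallel gripper is mounted at the origin on the work surface. World frame = base frame: x ahead of the robot, y to its left, z up, the work surface at z = 0. Lengths are in m, angles in rad, forces in N, time in s.
With the tool pointing down it reaches from about 0.425 to 0.875 m from the base axis. Payload 4.7 kg.
Tool frame: the origin (TCP) lies on the centre line of the jaws, within the pads' length; the fingertips stand 11 mm ahead of it and the grasp point (between the pads) lies 8 mm behind it; z points along the fingers, y is the line along which they close (so a half turn about z gives the same grasp; the last joint's range is limited). The gripper opens to 87 mm and grips with 3 to 60 N. Pads are 19 mm wide; open, the fingers measure 117 mm over their backs; the gripper's body (75 mm by 190 mm) begins 51 mm behind the grasp point.
Start: joints at [1.115, 0.321, -0.07, 1.45, 0.023, 1.371, -0.057], TCP at [0.294, -0.58, 0.234] pointing down, gripper open.
Joint ranges: [-2.86, 2.86], [-0.3, 2.09], [-1.38, 1.24], [0.06, 2.45], [-1.56, 4.7], [0.09, 2.05], [-2.69, 2.69]. Speed limits (rad/s): [2.57, 2.57, 3.14, 3.14, 3.14, 3.14, 3.14].

## Interface

Orientations are given as [roll, pitch, yaw] about the fixed x, y, z axes, in that order (R = Rz(yaw) Ry(pitch) Rx(roll)).
In Python, from plant import bot gives the robot as it stands.
- The arm moves only by the tool drive_tool, never from a script. Its argument "moves" is a list of rows, each an object of numbers: "dx", "dy", "dz": the shift along the tool's x, y, z in mm; "turn": the turn about the tool's z in rad; "claw": the finger opening in mm, from 0 to 87. In form: [{"dx": .., "dy": .., "dz": .., "turn": .., "claw": ..}, ...]. A call has 1 to 12 rows; each row shifts and turns the commanded pose from where the row before left it, along the tool's axes as they then stand; what a row does not reach is not made up. A row lasts 1/10 s, in which the tool goes at most 50 mm and 8.59 degrees, less where a joint would pass 70% of its speed; a pose out of reach is approached as far as the arm can. A call is refused whole if a number of a shift passes 50 or a number of a turn 0.15, either way. A call with a gripper value outside its range is refused whole. The fingers move at their own pace and stop on an object; "newtons" is the grip in N (left out, the last holds). Time passes only in rows, so rows that do not move let the fingers close. It gives the time, the measured TCP pose, the force, the opening and the grip force at its end, in the units of the state.
- bot.sense(): the state, without advancing time (a new reading comes with each control period).
- bot.capture(name): name is "scene" or "top"; returns the picture (420x560x3 uint8, red, green, blue); there is no depth.
- bot.camera_params(name): a dict with "intrinsics" (3x3 intrinsics, pixels), "rvec" (rotation vector, rad) and "tvec" (3), from world to camera coordinates, as OpenCV has them. Camera axes: x right, y down, z forward; pixel columns grow to the right and rows downward; lengths in m; the calibration is good to about 2 mm. A picture is of the moment at which its call begins. camera_params takes no time and is no camera call.
- bot.close_job(): hands the job in; it is judged then, once.
The state is a dict: "time": time; "joints": joint angles; "joint_vel": joint speeds; "tau": joint torques, N m; "tcp_pos": TCP position; "tool_rot": TCP orientation; "ft_force": force on the tool from outside, world axes, zero at the start; "torque": the same for the moment, N m; "opening": finger opening in m; "finger_force": force on a finger pad.
Only numpy, scipy, OpenCV 4.12 (cv2) and the standard library are available. Lean on these libraries where they do the work, as an engineer would, in place of code of your own. Each camera call takes 0.05 s, during which the arm holds its last target. There are 200 camera calls.

## Working session

There is one attempt and no reset: what is moved stays moved. The work goes in short steps, Python scripts to look and compute and a tool call to move; the robot and the scene stay as the last step left them, time stands still between calls to the robot, and variables do not carry over. Pictures are saved under pics/ and viewed, at most 14 in all, crops included, and the job is handed in when it is done.

Besides the shell and the picture viewer there is one more tool, called after "Emit:" by a JSON object that holds its "method" and its "body", one argument or row to a line. drive_tool: Moves the arm, as the interface text tells. Its arguments: {"type":"object","properties":{"moves":{"type":"array"},"newtons":{"type":"number"}},"required":["moves"]}

```bash
mkdir -p pics; ls; python3 - <<'E'
from plant import bot
import cv2
s=bot.sense(); print({k:s[k] for k in('time','tcp_pos','tool_rot','opening','ft_force')})
for n in('scene','top'):
    cv2.imwrite(f'pics/{n}0.png',bot.capture(n)[:,:,::-1]); p=bot.camera_params(n); print(n,p)
E
```

```text
pics
{'time': 0.0, 'tcp_pos': array([ 0.29400365, -0.57911839,  0.23245994]), 'tool_rot': array([-3.13971025e+00,  8.01893693e-05,  4.69880014e-01]), 'opening': 0.08722525176369304, 'ft_force': array([-0.10982519, -0.20095074, -1.20723257])}
scene {'intrinsics': array([[403.06477262,   0.        , 284.86116624],
       [  0.        , 403.06477262, 209.26983354],
       [  0.        ,   0.        ,   1.        ]]), 'rvec': array([ 1.63783535,  2.20769634, -0.60922809]), 'tvec': array([ 0.16214722, -0.4467202 ,  1.18371021])}
top {'intrinsics': array([[416.60213669,   0.        , 280.60487134],
       [  0.        , 416.60213669, 208.28151368],
       [  0.        ,   0.        ,   1.        ]]), 'rvec': array([ 2.13027246, -2.19046474,  0.12790929]), 'tvec': array([-3.17558428e-04,  6.14534066e-01,  9.53314746e-01])}
```

View pics/scene0.png

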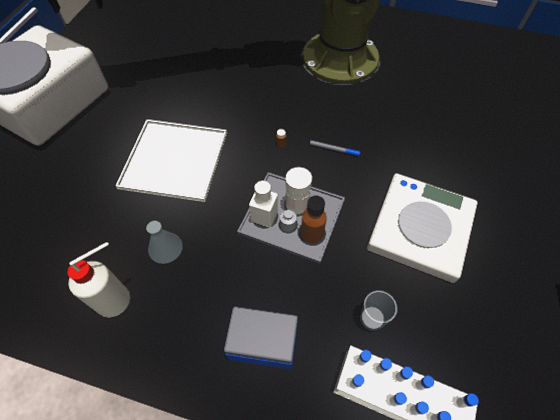

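View pics/top0.png

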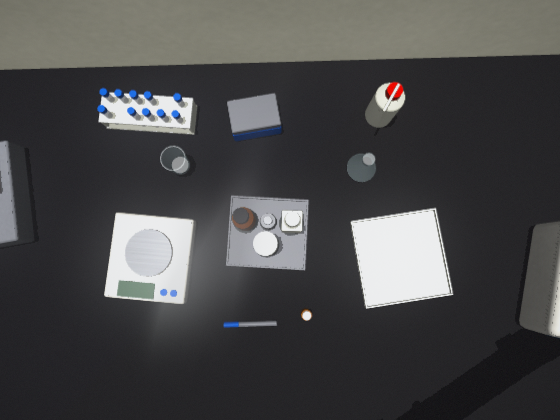

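Scene view: jar at the front spot (298,190), amber at the left spot (314,220), square at the right spot (263,203), weight in the middle (288,220), tray (172,160), balance pan (425,224), flask (163,242), beaker (378,310). The top view agrees: rack (267,233), pan (149,253), tray (402,258), flask about (362,168), beaker about (175,160).

```bash
cat > h.py <<'E'
import cv2,numpy as np
from plant import bot
def ray(name,uv,z):
    p=bot.camera_params(name);R,_=cv2.Rodrigues(p['rvec']);t=p['tvec']
    c=-R.T@t;d=R.T@np.linalg.inv(p['intrinsics'])@np.array([uv[0],uv[1],1.])
    return (c+d*(z-c[2])/d[2]).round(4)
def proj(name,P):
    p=bot.camera_params(name)
    return cv2.projectPoints(np.array(P,float).reshape(-1,3),p['rvec'],p['tvec'],p['intrinsics'],None)[0].reshape(-1,2).round(1)
def blobs(img,lo,hi,roi,amin=30):
    """HSV mask in roi (x0,y0,x1,y1) -> contours, biggest first"""
    x0,y0,x1,y1=roi
    m=cv2.inRange(cv2.cvtColor(img[y0:y1,x0:x1],cv2.COLOR_RGB2HSV),lo,hi)
    cs=cv2.findContours(m,cv2.RETR_EXTERNAL,cv2.CHAIN_APPROX_NONE,offset=(x0,y0))[0]
    return sorted([c for c in cs if cv2.contourArea(c)>amin],key=cv2.contourArea,reverse=True)
E
python3 - <<'E'
from h import *
T=bot.capture('top')
def show(n,cs,z,k=3):
    for c in cs[:k]:
        r=cv2.minAreaRect(c);e=cv2.minEnclosingCircle(c)
        print(n,'rect',np.round(r[0],1),np.round(r[1],1),round(r[2],1),'area',cv2.contourArea(c),'->',ray('top',r[0],z),[tuple(ray('top',q,z)[:2]) for q in cv2.boxPoints(r)])
show('tray',blobs(T,(0,0,150),(180,60,255),(340,195,465,320)),.014,1)
show('bal',blobs(T,(0,0,90),(180,255,255),(95,200,205,315)),.04,2)
show('pan',blobs(T,(0,0,110),(180,60,200),(118,222,180,280)),.045,2)
show('rack',blobs(T,(0,0,60),(180,255,255),(215,185,320,280)),.012,1)
show('jar',blobs(T,(0,0,190),(180,60,255),(248,228,282,262)),.111,2)
show('sq',blobs(T,(0,0,190),(180,60,255),(276,203,312,240)),.122,3)
S=bot.capture('scene')
a=cv2.resize(T[185:280,215:320],None,fx=5,fy=5,interpolation=cv2.INTER_CUBIC)
cv2.imwrite('pics/ztop.png',a[:,:,::-1])
b=cv2.resize(S[160:265,230:350],None,fx=5,fy=5,interpolation=cv2.INTER_CUBIC)
cv2.imwrite('pics/zsc.png',b[:,:,::-1])
E
```

```text
tray rect [401.5 257.6] [89.1 88.6] 80.5 area 7539.5 -> [ 0.49   -0.3036  0.014 ] [(np.float64(0.5814), np.float64(-0.1857)), (np.float64(0.611), np.float64(-0.3996)), (np.float64(0.4005), np.float64(-0.4191)), (np.float64(0.3724), np.float64(-0.2104))]
bal rect [157.7 260.9] [98.3 93.6] 8.0 area 7811.0 -> [0.4984 0.2725 0.04  ] [(np.float64(0.4114), np.float64(0.3992)), (np.float64(0.6262), np.float64(0.3733)), (np.float64(0.5873), np.float64(0.143)), (np.float64(0.3744), np.float64(0.1747))]
pan rect [165.6 253.6] [13.2 42.2] 5.4 area 38.5 -> [0.5146 0.2529 0.045 ] [(np.float64(0.4683), np.float64(0.2725)), (np.float64(0.5652), np.float64(0.2639)), (np.float64(0.5614), np.float64(0.2331)), (np.float64(0.4646), np.float64(0.2421))]
rack rect [262. 232.] [94. 94.] 0.0 area 7432.0 -> [0.5607 0.0291 0.012 ] [(np.float64(0.4516), np.float64(0.1438)), (np.float64(0.6791), np.float64(0.1417)), (np.float64(0.6727), np.float64(-0.0886)), (np.float64(0.4454), np.float64(-0.0805))]
jar rect [264.5 243. ] [24. 23.] 90.0 area 443.0 -> [0.5304 0.0198 0.111 ] [(np.float64(0.5572), np.float64(0.0443)), (np.float64(0.5558), np.float64(-0.0059)), (np.float64(0.5038), np.float64(-0.0045)), (np.float64(0.5052), np.float64(0.0453))]
sq rect [291.5 220.5] [19. 19.] 90.0 area 361.0 -> [ 0.5769 -0.0401  0.122 ] [(np.float64(0.5981), np.float64(-0.0201)), (np.float64(0.597), np.float64(-0.0613)), (np.float64(0.5558), np.float64(-0.0599)), (np.float64(0.5569), np.float64(-0.019))]
```

View pics/ztop.png

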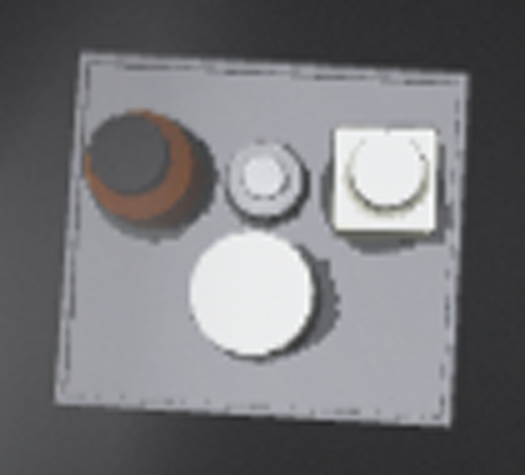

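View pics/zsc.png

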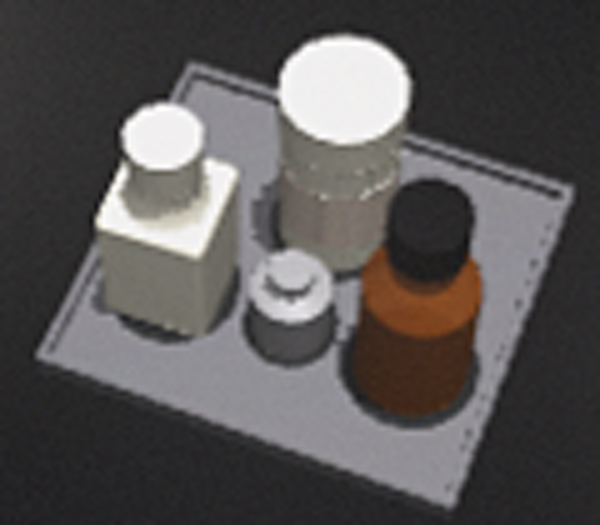

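Top zoom: rack corners at (231,195.6), (308.8,199.4), (305,270.4), (226,265.6); cap centres jar (265,243.4), square (292,218.6), amber (240,215.2), knob (267.4,219.8). Scene zoom: jar top (298.6,177.2), square cap (262.2,186.6), amber cap about (316,202), knob (287.8,214.5).

```bash
python3 - <<'E'
from h import *
T=bot.capture('top')
for n,a,b,z in(('jar',(265,243.4),(298.6,177.2),.111),('sq',(292,218.6),(262.2,186.6),.122),('amb',(240,215.2),(316,202),.131),('w',(267.4,219.8),(287.8,214.5),.054)):
    print(n,ray('top',a,z),ray('scene',b,z))
C=np.array([ray('top',(u,v),.012)[:2] for u,v in((231,195.6),(308.8,199.4),(305,270.4),(226,265.6))])
print('rack corners',C.tolist(),'c',C.mean(0))
xa=(C[0]+C[1]-C[2]-C[3])/2; ya=(C[0]+C[3]-C[1]-C[2])/2
yx=np.arctan2(xa[1],xa[0]); yy=np.arctan2(-ya[0],ya[1]); print('sizes',np.linalg.norm(xa),np.linalg.norm(ya),'yaw',yx,yy)
y=(yx+yy)/2;R=np.array([[np.cos(y),-np.sin(y)],[np.sin(y),np.cos(y)]])
for n,o in(('front',(-.03,0)),('left',(.026,.056)),('right',(.026,-.056)),('w',(.026,0))): print(n,C.mean(0)+R@o)
g=cv2.GaussianBlur(cv2.cvtColor(T,cv2.COLOR_RGB2GRAY),(3,3),0)
print('pan',cv2.HoughCircles(g[215:295,110:190],cv2.HOUGH_GRADIENT,1.2,40,param1=80,param2=12,minRadius=20,maxRadius=28)+np.array([110,215,0]))
# pan: non-white inside the housing
m=cv2.inRange(cv2.cvtColor(T,cv2.COLOR_RGB2HSV),(0,0,205),(180,80,255))
m[:215]=0;m[279:]=0
cs,h=cv2.findContours(m[:, 105:195],cv2.RETR_CCOMP,cv2.CHAIN_APPROX_NONE,offset=(105,0))
for c,hh in zip(cs,h[0]):
    if hh[3]>=0 and cv2.contourArea(c)>500: e=cv2.fitEllipse(c); print('panhole',e,ray('top',e[0],.045))
t=cv2.minAreaRect(blobs(T,(0,0,150),(180,60,255),(340,195,465,320))[0]);print(t)
# upright-corner of square bottle body
q=blobs(T,(0,0,150),(180,60,255),(276,203,312,240))[0];print('sqrect',cv2.minAreaRect(q))
a=np.hstack([T[205:310,100:205],T[205:310,345:460]]);b=T[135:205,150:390]
cv2.imwrite('pics/zz.png',cv2.resize(a,None,fx=3.5,fy=3.5,interpolation=cv2.INTER_CUBIC)[:,:,::-1])
for n,uv in(('flask',(362,168)),('beaker',(180,165))): print(n,ray('top',uv,0))
E
```

```text
jar [0.5295 0.0187 0.111 ] [0.5298 0.0188 0.111 ]
sq [ 0.581  -0.0413  0.122 ] [ 0.5806 -0.0421  0.122 ]
amb [0.5906 0.0701 0.131 ] [0.59   0.0696 0.131 ]
w [0.5861 0.014  0.054 ] [0.5887 0.014  0.054 ]
rack corners [[0.6518, 0.1028], [0.6371, -0.0869], [0.466, -0.0717], [0.4826, 0.1171]] c [0.559375 0.015325]
sizes 0.17078812897856807 0.189895984686354 yaw -0.0864720406059665 -0.08250711656443001
front [0.52948201 0.01785667]
left [0.59000804 0.06893112]
right [ 0.58055647 -0.04266936]
w [0.58528225 0.01313088]
pan [[[147.80000305 251.60000229  22.63999939]]]
((401.5135192871094, 257.5810852050781), (89.10425567626953, 88.61105346679688), 80.53767395019531)
sqrect ((291.5, 221.0), (36.0, 31.0), 90.0)
flask [ 0.7139 -0.223   0.    ]
beaker [0.7343 0.2304 0.    ]
```

View pics/zz.png

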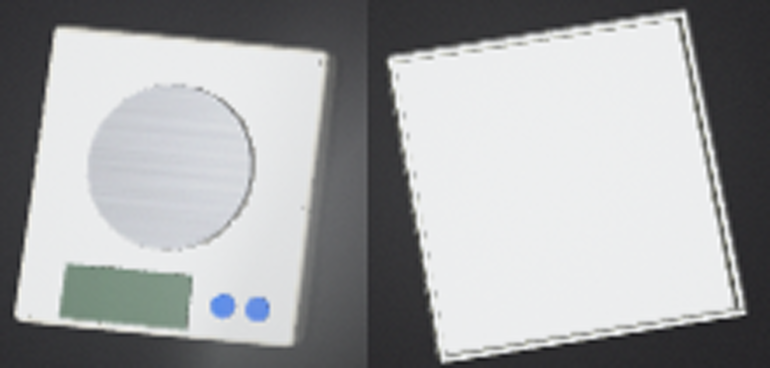

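All estimates agree across the two views to about 1 mm: jar (0.5296,0.018), amber (0.590,0.0695), square (0.5808,-0.042), weight (0.5857,0.0133), tray centre (0.490,-0.304) with yaw about 0.115, pan centre in the crop at (148.5,252.4). I'll turn the tool to yaw 0 and move over the square bottle first.

Emit:
{"method": "drive_tool", "body": {
  "moves": [
    {"turn": 0.1175},
    {"turn": 0.1175},
    {"turn": 0.1175},
    {"turn": 0.1175},
    {"dx": 10,"dy": -20},
    {"dx": 20,"dy": -40},
    {"dx": 20,"dy": -40},
    {"dx": 20,"dy": -40},
    {"dx": 20,"dy": -40},
    {"dx": 20,"dy": -40},
    {"dx": 20,"dy": -40},
    {"dx": 20,"dy": -40}
  ],
  "newtons": 25
}}

```text
invalid input
```

```bash
python3 - <<'E'
from h import *
print('pan',ray('top',(148.5,252.4),.045)); s=bot.sense(); print(s['time'],s['tcp_pos'],s['tool_rot'],s['ft_force'])
E
```

```text
pan [0.5185 0.2927 0.045 ]
0.25 [ 0.29411419 -0.57938308  0.23302744] [-3.14069171e+00  7.49575841e-05  4.69816016e-01] [ 0.18396509 -0.62755769  0.50196581]
```

Emit:
{"method": "drive_tool", "body": {
  "moves": [
    {"dx": 0,"dy": 0,"dz": 0,"turn": 0.1175,"claw": 87},
    {"dx": 0,"dy": 0,"dz": 0,"turn": 0.1175,"claw": 87},
    {"dx": 0,"dy": 0,"dz": 0,"turn": 0.1175,"claw": 87},
    {"dx": 0,"dy": 0,"dz": 0,"turn": 0.1175,"claw": 87},
    {"dx": 10,"dy": -20,"dz": 0,"turn": 0,"claw": 87},
    {"dx": 20,"dy": -40,"dz": 0,"turn": 0,"claw": 87},
    {"dx": 20,"dy": -40,"dz": 0,"turn": 0,"claw": 87},
    {"dx": 20,"dy": -40,"dz": 0,"turn": 0,"claw": 87},
    {"dx": 20,"dy": -40,"dz": 0,"turn": 0,"claw": 87},
    {"dx": 20,"dy": -40,"dz": 0,"turn": 0,"claw": 87},
    {"dx": 20,"dy": -40,"dz": 0,"turn": 0,"claw": 87},
    {"dx": 20,"dy": -40,"dz": 0,"turn": 0,"claw": 87}
  ],
  "newtons": 25
}}

```text
time: 1.45
tcp_pos: [0.4448, -0.2779, 0.2337]
tool_rot: [3.141, -0.0, -0.0]
ft_force: [0.4, -0.8, -0.1]
opening: 0.0871
finger_force: 0.0
```

Emit:
{"method": "drive_tool", "body": {
  "moves": [
    {"dx": 22,"dy": -38,"dz": 0,"turn": 0,"claw": 87},
    {"dx": 22,"dy": -38,"dz": 0,"turn": 0,"claw": 87},
    {"dx": 22,"dy": -38,"dz": 0,"turn": 0,"claw": 87},
    {"dx": 22,"dy": -38,"dz": 0,"turn": 0,"claw": 87},
    {"dx": 22,"dy": -38,"dz": 0,"turn": 0,"claw": 87},
    {"dx": 15,"dy": -28,"dz": 0,"turn": 0,"claw": 70},
    {"dx": 12,"dy": -19,"dz": 10,"turn": 0,"claw": 70},
    {"dx": 0,"dy": 0,"dz": 25,"turn": 0,"claw": 70},
    {"dx": 0,"dy": 0,"dz": 35,"turn": 0,"claw": 70},
    {"dx": 0,"dy": 0,"dz": 35,"turn": 0,"claw": 70},
    {"dx": 0,"dy": 0,"dz": 20,"turn": 0,"claw": 70},
    {"dx": 0,"dy": 0,"dz": 7,"turn": 0,"claw": 70}
  ]
}}

```text
time: 2.65
tcp_pos: [0.5794, -0.0427, 0.0987]
tool_rot: [-3.141, 0.005, -0.0]
ft_force: [0.1, 0.1, 0.7]
opening: 0.07
finger_force: 0.0
```

Emit:
{"method": "drive_tool", "body": {
  "moves": [
    {"dx": 0,"dy": 0,"dz": 0,"turn": 0,"claw": 70},
    {"dx": 0,"dy": 0,"dz": 0,"turn": 0,"claw": 70}
  ]
}}

```text
time: 2.85
tcp_pos: [0.5823, -0.0426, 0.1029]
tool_rot: [3.141, -0.002, -0.0]
ft_force: [0.6, 0.3, 0.4]
opening: 0.0703
finger_force: 0.0
```

```bash
python3 - <<'E'
from h import *
S=bot.capture('scene');T=bot.capture('top')
a=np.hstack([cv2.resize(S[130:265,220:350],(390,405)),cv2.resize(T[160:290,205:335],(405,405))])
cv2.imwrite('pics/g1.png',a[:,:,::-1])
E
```

```text
(no output)
```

View pics/g1.png

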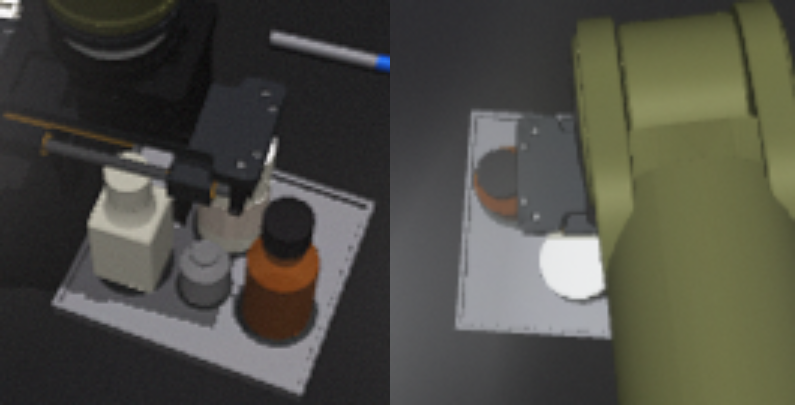

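The fingers straddle the square cap (about (130,165) in the left crop), clear of the jar and amber. Closing and lifting.

Emit:
{"method": "drive_tool", "body": {
  "moves": [
    {"dx": 0,"dy": 0,"dz": 0,"turn": 0,"claw": 20},
    {"dx": 0,"dy": 0,"dz": 0,"turn": 0,"claw": 20},
    {"dx": 0,"dy": 0,"dz": 0,"turn": 0,"claw": 20},
    {"dx": 0,"dy": 0,"dz": 0,"turn": 0,"claw": 20},
    {"dx": 0,"dy": 0,"dz": 0,"turn": 0,"claw": 20},
    {"dx": 0,"dy": 0,"dz": 0,"turn": 0,"claw": 20},
    {"dx": 0,"dy": 0,"dz": -3,"turn": 0,"claw": 20},
    {"dx": 0,"dy": 0,"dz": -7,"turn": 0,"claw": 20}
  ]
}}

```text
time: 3.75
tcp_pos: [0.5803, -0.0427, 0.1107]
tool_rot: [-3.141, 0.003, -0.0]
ft_force: [-0.1, -0.4, -1.8]
opening: 0.0314
finger_force: 25.0
```

Emit:
{"method": "drive_tool", "body": {
  "moves": [
    {"dx": 0,"dy": 0,"dz": -10,"turn": 0,"claw": 20},
    {"dx": 0,"dy": 0,"dz": -20,"turn": 0,"claw": 20},
    {"dx": 0,"dy": 0,"dz": -20,"turn": 0,"claw": 20},
    {"dx": 0,"dy": 0,"dz": -15,"turn": 0,"claw": 20},
    {"dx": 0,"dy": 0,"dz": -5,"turn": 0,"claw": 20},
    {"dx": -6,"dy": 15,"dz": 0,"turn": 0,"claw": 20},
    {"dx": -10,"dy": 25,"dz": 0,"turn": 0,"claw": 20},
    {"dx": -14,"dy": 34,"dz": 0,"turn": 0,"claw": 20},
    {"dx": -14,"dy": 34,"dz": 0,"turn": 0,"claw": 20},
    {"dx": -14,"dy": 34,"dz": 0,"turn": 0,"claw": 20},
    {"dx": -14,"dy": 34,"dz": 0,"turn": 0,"claw": 20},
    {"dx": -14,"dy": 34,"dz": 0,"turn": 0,"claw": 20}
  ]
}}

```text
time: 4.95
tcp_pos: [0.4942, -0.2538, 0.1812]
tool_rot: [-3.141, 0.001, -0.0]
ft_force: [1.2, 0.0, -2.3]
opening: 0.0313
finger_force: 25.0
```

Emit:
{"method": "drive_tool", "body": {
  "moves": [
    {"dx": -14,"dy": 34,"dz": 0,"turn": 0,"claw": 20},
    {"dx": -14,"dy": 34,"dz": 0,"turn": 0,"claw": 20},
    {"dx": -10,"dy": 24,"dz": 0,"turn": 0,"claw": 20},
    {"dx": -6,"dy": 16,"dz": 0,"turn": 0,"claw": 20},
    {"dx": 0,"dy": 0,"dz": 10,"turn": 0,"claw": 20},
    {"dx": 0,"dy": 0,"dz": 20,"turn": 0,"claw": 20},
    {"dx": 0,"dy": 0,"dz": 20,"turn": 0,"claw": 20},
    {"dx": 0,"dy": 0,"dz": 15,"turn": 0,"claw": 20},
    {"dx": 0,"dy": 0,"dz": 5,"turn": 0,"claw": 20},
    {"dx": 0,"dy": 0,"dz": 0,"turn": 0,"claw": 20},
    {"dx": 0,"dy": 0,"dz": 0,"turn": 0,"claw": 20}
  ]
}}

```text
time: 6.05
tcp_pos: [0.4521, -0.3606, 0.1123]
tool_rot: [3.141, -0.001, 0.0]
ft_force: [0.4, -0.7, -1.9]
opening: 0.031
finger_force: 25.0
```

Emit:
{"method": "drive_tool", "body": {
  "moves": [
    {"dx": 0,"dy": 0,"dz": 5,"turn": 0,"claw": 20},
    {"dx": 0,"dy": 0,"dz": 3,"turn": 0,"claw": 20},
    {"dx": 0,"dy": 0,"dz": 2,"turn": 0,"claw": 20},
    {"dx": 0,"dy": 0,"dz": 1,"turn": 0,"claw": 20},
    {"dx": 0,"dy": 0,"dz": 1,"turn": 0,"claw": 20},
    {"dx": 0,"dy": 0,"dz": 0,"turn": 0,"claw": 20},
    {"dx": 0,"dy": 0,"dz": 0,"turn": 0,"claw": 20}
  ]
}}

```text
time: 6.75
tcp_pos: [0.4513, -0.3607, 0.0996]
tool_rot: [3.141, -0.0, -0.0]
ft_force: [0.9, -0.9, -4.2]
opening: 0.0314
finger_force: 25.0
```

Emit:
{"method": "drive_tool", "body": {
  "moves": [
    {"dx": 0,"dy": 0,"dz": 1,"turn": 0,"claw": 20},
    {"dx": 0,"dy": 0,"dz": 0,"turn": 0,"claw": 20},
    {"dx": 0,"dy": 0,"dz": 0,"turn": 0,"claw": 20}
  ]
}}

```text
time: 7.05
tcp_pos: [0.4517, -0.3608, 0.0995]
tool_rot: [3.141, -0.001, -0.0]
ft_force: [-1.1, 2.0, 5.3]
opening: 0.0313
finger_force: 25.0
```

Contact (+5 N). Open and rise.

Emit:
{"method": "drive_tool", "body": {
  "moves": [
    {"dx": 0,"dy": 0,"dz": 0,"turn": 0,"claw": 70},
    {"dx": 0,"dy": 0,"dz": 0,"turn": 0,"claw": 70},
    {"dx": 0,"dy": 0,"dz": 0,"turn": 0,"claw": 70},
    {"dx": 0,"dy": 0,"dz": 0,"turn": 0,"claw": 70},
    {"dx": 0,"dy": 0,"dz": -15,"turn": 0,"claw": 70},
    {"dx": 0,"dy": 0,"dz": -35,"turn": 0,"claw": 70},
    {"dx": 0,"dy": 0,"dz": -31,"turn": 0,"claw": 70}
  ]
}}

```text
time: 7.75
tcp_pos: [0.4513, -0.3606, 0.1815]
tool_rot: [3.141, -0.0, -0.0]
ft_force: [0.4, -0.7, 0.4]
opening: 0.0694
finger_force: 0.0
```

Emit:
{"method": "drive_tool", "body": {
  "moves": [
    {"dx": 6,"dy": -20,"dz": 0,"turn": 0,"claw": 75},
    {"dx": 13,"dy": -40,"dz": 0,"turn": 0,"claw": 75},
    {"dx": 13,"dy": -40,"dz": 0,"turn": 0,"claw": 75},
    {"dx": 13,"dy": -40,"dz": 0,"turn": 0,"claw": 75},
    {"dx": 13,"dy": -40,"dz": 0,"turn": 0,"claw": 75},
    {"dx": 13,"dy": -40,"dz": 0,"turn": 0,"claw": 75},
    {"dx": 13,"dy": -40,"dz": 0,"turn": 0,"claw": 75},
    {"dx": 13,"dy": -40,"dz": 0,"turn": 0,"claw": 75},
    {"dx": 13,"dy": -40,"dz": 0,"turn": 0,"claw": 75},
    {"dx": 13,"dy": -40,"dz": 0,"turn": 0,"claw": 75},
    {"dx": 10,"dy": -30,"dz": 0,"turn": 0,"claw": 75},
    {"dx": 6,"dy": -20,"dz": 0,"turn": 0,"claw": 75}
  ]
}}

```text
time: 8.95
tcp_pos: [0.591, 0.0729, 0.1809]
tool_rot: [-3.14, -0.002, 0.003]
ft_force: [-0.8, -0.4, 1.2]
opening: 0.0749
finger_force: 0.0
```

Emit:
{"method": "drive_tool", "body": {
  "moves": [
    {"dx": 0,"dy": 0,"dz": 0,"turn": 0,"claw": 75},
    {"dx": 0,"dy": 0,"dz": 10,"turn": 0,"claw": 75},
    {"dx": 0,"dy": 0,"dz": 20,"turn": 0,"claw": 75},
    {"dx": 0,"dy": 0,"dz": 20,"turn": 0,"claw": 75},
    {"dx": 0,"dy": 0,"dz": 12,"turn": 0,"claw": 75},
    {"dx": 0,"dy": 0,"dz": 7,"turn": 0,"claw": 75},
    {"dx": 0,"dy": 0,"dz": 0,"turn": 0,"claw": 75},
    {"dx": 0,"dy": 0,"dz": 0,"turn": 0,"claw": 75}
  ]
}}

```text
time: 9.75
tcp_pos: [0.5908, 0.069, 0.1112]
tool_rot: [3.142, -0.001, -0.001]
ft_force: [0.3, 0.1, -0.1]
opening: 0.0754
finger_force: 0.0
```

```bash
python3 - <<'E'
from h import *
S=bot.capture('scene');T=bot.capture('top')
a=np.hstack([cv2.resize(S[100:280,110:350],(480,360)),cv2.resize(T[180:320,335:465],(320,360))])
cv2.imwrite('pics/g2.png',a[:,:,::-1])
E
```

```text
(no output)
```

View pics/g2.png

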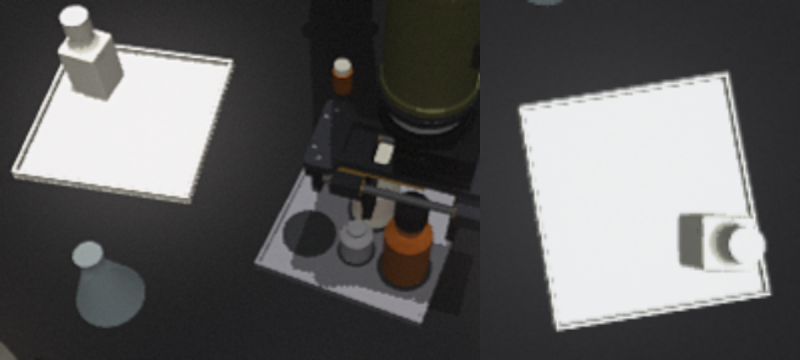

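Square stands inside the tray at top-crop (715,243); the fingers straddle the amber cap (410,215). Gripping amber.

Emit:
{"method": "drive_tool", "body": {
  "moves": [
    {"dx": 0,"dy": 0,"dz": 0,"turn": 0,"claw": 22},
    {"dx": 0,"dy": 0,"dz": 0,"turn": 0,"claw": 22},
    {"dx": 0,"dy": 0,"dz": 0,"turn": 0,"claw": 22},
    {"dx": 0,"dy": 0,"dz": 0,"turn": 0,"claw": 22},
    {"dx": 0,"dy": 0,"dz": 0,"turn": 0,"claw": 22},
    {"dx": 0,"dy": 0,"dz": 0,"turn": 0,"claw": 22},
    {"dx": 0,"dy": 0,"dz": -3,"turn": 0,"claw": 22},
    {"dx": 0,"dy": 0,"dz": -7,"turn": 0,"claw": 22},
    {"dx": 0,"dy": 0,"dz": 0,"turn": 0,"claw": 22}
  ]
}}

```text
time: 10.75
tcp_pos: [0.591, 0.0695, 0.1216]
tool_rot: [-3.142, -0.002, -0.0]
ft_force: [0.4, 0.9, -2.0]
opening: 0.033
finger_force: 25.0
```

Emit:
{"method": "drive_tool", "body": {
  "moves": [
    {"dx": 0,"dy": 0,"dz": -10,"turn": 0,"claw": 22},
    {"dx": 0,"dy": 0,"dz": -20,"turn": 0,"claw": 22},
    {"dx": 0,"dy": 0,"dz": -20,"turn": 0,"claw": 22},
    {"dx": 0,"dy": 0,"dz": -15,"turn": 0,"claw": 22},
    {"dx": 0,"dy": 0,"dz": -5,"turn": 0,"claw": 22},
    {"dx": -2,"dy": 15,"dz": 0,"turn": 0,"claw": 22},
    {"dx": -4,"dy": 25,"dz": 0,"turn": 0,"claw": 22},
    {"dx": -5,"dy": 34,"dz": 0,"turn": 0,"claw": 22},
    {"dx": -5,"dy": 34,"dz": 0,"turn": 0,"claw": 22},
    {"dx": -5,"dy": 34,"dz": 0,"turn": 0,"claw": 22},
    {"dx": -5,"dy": 34,"dz": 0,"turn": 0,"claw": 22},
    {"dx": -5,"dy": 34,"dz": 0,"turn": 0,"claw": 22}
  ]
}}

```text
time: 11.95
tcp_pos: [0.5576, -0.1434, 0.1892]
tool_rot: [3.141, 0.002, -0.001]
ft_force: [1.2, -0.6, -1.2]
opening: 0.0334
finger_force: 25.0
```

Emit:
{"method": "drive_tool", "body": {
  "moves": [
    {"dx": -5,"dy": 34,"dz": 0,"turn": 0,"claw": 22},
    {"dx": -5,"dy": 34,"dz": 0,"turn": 0,"claw": 22},
    {"dx": -5,"dy": 34,"dz": 0,"turn": 0,"claw": 22},
    {"dx": -5,"dy": 34,"dz": 0,"turn": 0,"claw": 22},
    {"dx": -4,"dy": 22,"dz": 0,"turn": 0,"claw": 22},
    {"dx": 0,"dy": 0,"dz": 10,"turn": 0,"claw": 22},
    {"dx": 0,"dy": 0,"dz": 20,"turn": 0,"claw": 22},
    {"dx": 0,"dy": 0,"dz": 20,"turn": 0,"claw": 22},
    {"dx": 0,"dy": 0,"dz": 15,"turn": 0,"claw": 22},
    {"dx": 0,"dy": 0,"dz": 5,"turn": 0,"claw": 22},
    {"dx": 0,"dy": 0,"dz": 0,"turn": 0,"claw": 22},
    {"dx": 0,"dy": 0,"dz": 0,"turn": 0,"claw": 22}
  ]
}}

```text
time: 13.15
tcp_pos: [0.5358, -0.2988, 0.1212]
tool_rot: [3.141, -0.001, 0.0]
ft_force: [-0.2, 0.0, -1.4]
opening: 0.0332
finger_force: 25.0
```

Emit:
{"method": "drive_tool", "body": {
  "moves": [
    {"dx": 0,"dy": 0,"dz": 5,"turn": 0,"claw": 22},
    {"dx": 0,"dy": 0,"dz": 3,"turn": 0,"claw": 22},
    {"dx": 0,"dy": 0,"dz": 2,"turn": 0,"claw": 22},
    {"dx": 0,"dy": 0,"dz": 1,"turn": 0,"claw": 22},
    {"dx": 0,"dy": 0,"dz": 1,"turn": 0,"claw": 22},
    {"dx": 0,"dy": 0,"dz": 0,"turn": 0,"claw": 22},
    {"dx": 0,"dy": 0,"dz": 0,"turn": 0,"claw": 22}
  ]
}}

```text
time: 13.85
tcp_pos: [0.5353, -0.2987, 0.1086]
tool_rot: [3.141, -0.0, -0.0]
ft_force: [0.5, -0.3, -2.2]
opening: 0.0335
finger_force: 25.0
```

Emit:
{"method": "drive_tool", "body": {
  "moves": [
    {"dx": 0,"dy": 0,"dz": 1,"turn": 0,"claw": 22},
    {"dx": 0,"dy": 0,"dz": 0,"turn": 0,"claw": 22},
    {"dx": 0,"dy": 0,"dz": 0,"turn": 0,"claw": 70},
    {"dx": 0,"dy": 0,"dz": 0,"turn": 0,"claw": 70},
    {"dx": 0,"dy": 0,"dz": 0,"turn": 0,"claw": 70},
    {"dx": 0,"dy": 0,"dz": 0,"turn": 0,"claw": 70},
    {"dx": 0,"dy": 0,"dz": -12,"turn": 0,"claw": 70},
    {"dx": 0,"dy": 0,"dz": -30,"turn": 0,"claw": 80},
    {"dx": 0,"dy": 0,"dz": -30,"turn": 0,"claw": 87}
  ]
}}

```text
time: 14.75
tcp_pos: [0.535, -0.2985, 0.1806]
tool_rot: [-3.141, 0.001, -0.0]
ft_force: [0.4, 0.6, 0.8]
opening: 0.0784
finger_force: 0.0
```

Emit:
{"method": "drive_tool", "body": {
  "moves": [
    {"dx": -1,"dy": -20,"dz": 0,"turn": 0,"claw": 87},
    {"dx": -1,"dy": -40,"dz": 0,"turn": 0,"claw": 87},
    {"dx": -1,"dy": -40,"dz": 0,"turn": 0,"claw": 87},
    {"dx": -1,"dy": -40,"dz": 0,"turn": 0,"claw": 87},
    {"dx": -1,"dy": -40,"dz": 0,"turn": 0,"claw": 87},
    {"dx": 0,"dy": -40,"dz": 0,"turn": 0,"claw": 87},
    {"dx": 0,"dy": -40,"dz": 0,"turn": 0,"claw": 87},
    {"dx": 0,"dy": -35,"dz": 0,"turn": 0,"claw": 87},
    {"dx": 0,"dy": -22,"dz": 0,"turn": 0,"claw": 87},
    {"dx": 0,"dy": 0,"dz": 10,"turn": 0,"claw": 87},
    {"dx": 0,"dy": 0,"dz": 20,"turn": 0,"claw": 87},
    {"dx": 0,"dy": 0,"dz": 15,"turn": 0,"claw": 87}
  ]
}}

```text
time: 15.95
tcp_pos: [0.5297, 0.0173, 0.1332]
tool_rot: [3.141, 0.001, -0.001]
ft_force: [-0.4, 0.1, 0.6]
opening: 0.0871
finger_force: 0.0
```

Emit:
{"method": "drive_tool", "body": {
  "moves": [
    {"dx": 0,"dy": 0,"dz": 10,"turn": 0,"claw": 87},
    {"dx": 0,"dy": 0,"dz": 15,"turn": 0,"claw": 87},
    {"dx": 0,"dy": 0,"dz": 12,"turn": 0,"claw": 87},
    {"dx": 0,"dy": 0,"dz": 7,"turn": 0,"claw": 87},
    {"dx": 0,"dy": 0,"dz": 0,"turn": 0,"claw": 87},
    {"dx": 0,"dy": 0,"dz": 0,"turn": 0,"claw": 87},
    {"dx": 0,"dy": 0,"dz": 0,"turn": 0,"claw": 44},
    {"dx": 0,"dy": 0,"dz": 0,"turn": 0,"claw": 44},
    {"dx": 0,"dy": 0,"dz": 0,"turn": 0,"claw": 44},
    {"dx": 0,"dy": 0,"dz": 0,"turn": 0,"claw": 44},
    {"dx": 0,"dy": 0,"dz": 0,"turn": 0,"claw": 44},
    {"dx": 0,"dy": 0,"dz": 0,"turn": 0,"claw": 44}
  ]
}}

```text
time: 17.15
tcp_pos: [0.5304, 0.0184, 0.0907]
tool_rot: [3.141, -0.0, -0.0]
ft_force: [-0.1, -0.3, 0.3]
opening: 0.0531
finger_force: 25.0
```

Emit:
{"method": "drive_tool", "body": {
  "moves": [
    {"dx": 0,"dy": 0,"dz": -3,"turn": 0,"claw": 44},
    {"dx": 0,"dy": 0,"dz": -7,"turn": 0,"claw": 44},
    {"dx": 0,"dy": 0,"dz": -15,"turn": 0,"claw": 44},
    {"dx": 0,"dy": 0,"dz": -20,"turn": 0,"claw": 44},
    {"dx": 0,"dy": 0,"dz": -20,"turn": 0,"claw": 44},
    {"dx": 0,"dy": 0,"dz": -15,"turn": 0,"claw": 44},
    {"dx": -5,"dy": 15,"dz": 0,"turn": 0,"claw": 44},
    {"dx": -8,"dy": 24,"dz": 0,"turn": 0,"claw": 44},
    {"dx": -11,"dy": 34,"dz": 0,"turn": 0,"claw": 44},
    {"dx": -11,"dy": 34,"dz": 0,"turn": 0,"claw": 44},
    {"dx": -11,"dy": 34,"dz": 0,"turn": 0,"claw": 44},
    {"dx": -11,"dy": 34,"dz": 0,"turn": 0,"claw": 44}
  ]
}}

```text
time: 18.35
tcp_pos: [0.4729, -0.1579, 0.1715]
tool_rot: [3.141, -0.001, 0.0]
ft_force: [1.2, -1.0, -2.1]
opening: 0.0534
finger_force: 25.0
```

Emit:
{"method": "drive_tool", "body": {
  "moves": [
    {"dx": -11,"dy": 34,"dz": 0,"turn": 0,"claw": 44},
    {"dx": -11,"dy": 33,"dz": 0,"turn": 0,"claw": 44},
    {"dx": -8,"dy": 22,"dz": 0,"turn": 0,"claw": 44},
    {"dx": -4,"dy": 11,"dz": 0,"turn": 0,"claw": 44},
    {"dx": 0,"dy": 0,"dz": 10,"turn": 0,"claw": 44},
    {"dx": 0,"dy": 0,"dz": 20,"turn": 0,"claw": 44},
    {"dx": 0,"dy": 0,"dz": 20,"turn": 0,"claw": 44},
    {"dx": 0,"dy": 0,"dz": 15,"turn": 0,"claw": 44},
    {"dx": 0,"dy": 0,"dz": 5,"turn": 0,"claw": 44},
    {"dx": 0,"dy": 0,"dz": 0,"turn": 0,"claw": 44},
    {"dx": 0,"dy": 0,"dz": 0,"turn": 0,"claw": 44}
  ]
}}

```text
time: 19.45
tcp_pos: [0.4401, -0.256, 0.1011]
tool_rot: [3.141, -0.001, 0.001]
ft_force: [0.7, -0.3, -2.0]
opening: 0.0533
finger_force: 25.0
```

Emit:
{"method": "drive_tool", "body": {
  "moves": [
    {"dx": 0,"dy": 0,"dz": 5,"turn": 0,"claw": 44},
    {"dx": 0,"dy": 0,"dz": 3,"turn": 0,"claw": 44},
    {"dx": 0,"dy": 0,"dz": 2,"turn": 0,"claw": 44},
    {"dx": 0,"dy": 0,"dz": 1,"turn": 0,"claw": 44},
    {"dx": 0,"dy": 0,"dz": 1,"turn": 0,"claw": 44},
    {"dx": 0,"dy": 0,"dz": 1,"turn": 0,"claw": 44},
    {"dx": 0,"dy": 0,"dz": 0,"turn": 0,"claw": 44}
  ]
}}

```text
time: 20.15
tcp_pos: [0.4398, -0.2568, 0.0887]
tool_rot: [3.141, -0.001, -0.0]
ft_force: [-2.7, 1.0, 5.1]
opening: 0.0534
finger_force: 25.0
```

Emit:
{"method": "drive_tool", "body": {
  "moves": [
    {"dx": 0,"dy": 0,"dz": 0,"turn": 0,"claw": 80},
    {"dx": 0,"dy": 0,"dz": 0,"turn": 0,"claw": 80},
    {"dx": 0,"dy": 0,"dz": 0,"turn": 0,"claw": 80},
    {"dx": 0,"dy": 0,"dz": 0,"turn": 0,"claw": 80},
    {"dx": 0,"dy": 0,"dz": -12,"turn": 0,"claw": 80},
    {"dx": 0,"dy": 0,"dz": -30,"turn": 0,"claw": 80},
    {"dx": 0,"dy": 0,"dz": -30,"turn": 0,"claw": 80},
    {"dx": 0,"dy": 0,"dz": -20,"turn": 0,"claw": 80},
    {"dx": 10,"dy": -30,"dz": 0,"turn": 0,"claw": 80},
    {"dx": 18,"dy": -35,"dz": 0,"turn": 0,"claw": 80},
    {"dx": 18,"dy": -35,"dz": 0,"turn": 0,"claw": 80},
    {"dx": 18,"dy": -35,"dz": 0,"turn": 0,"claw": 80}
  ]
}}

```text
time: 21.35
tcp_pos: [0.5041, -0.1205, 0.1808]
tool_rot: [3.141, -0.002, -0.001]
ft_force: [-0.2, -0.4, 0.3]
opening: 0.0798
finger_force: 0.0
```

```bash
python3 - <<'E'
from h import *
S=bot.capture('scene');T=bot.capture('top')
a=np.hstack([cv2.resize(S[100:280,110:350],(480,360)),cv2.resize(T[180:320,335:465],(320,360))])
cv2.imwrite('pics/g3.png',a[:,:,::-1]);s=bot.sense();print(s['tcp_pos'])
E
```

```text
[ 0.50593786 -0.11499756  0.18087564]
```

View pics/g3.png

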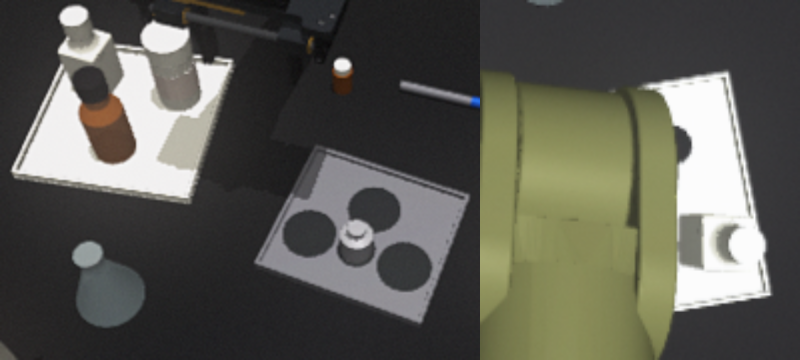

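All three bottles stand on the tray, upright; the rack holds only the weight (scene crop (356,240)). Next the weight.

Emit:
{"method": "drive_tool", "body": {
  "moves": [
    {"dx": 18,"dy": -35,"dz": 0,"turn": 0,"claw": 70},
    {"dx": 18,"dy": -35,"dz": 0,"turn": 0,"claw": 70},
    {"dx": 18,"dy": -30,"dz": 0,"turn": 0,"claw": 70},
    {"dx": 18,"dy": -20,"dz": 0,"turn": 0,"claw": 70},
    {"dx": 10,"dy": -15,"dz": 10,"turn": 0,"claw": 70},
    {"dx": 0,"dy": 0,"dz": 25,"turn": 0,"claw": 70},
    {"dx": 0,"dy": 0,"dz": 35,"turn": 0,"claw": 70},
    {"dx": 0,"dy": 0,"dz": 25,"turn": 0,"claw": 70},
    {"dx": 0,"dy": 0,"dz": 10,"turn": 0,"claw": 70},
    {"dx": 0,"dy": 0,"dz": 0,"turn": 0,"claw": 70},
    {"dx": 0,"dy": 0,"dz": 0,"turn": 0,"claw": 70}
  ]
}}

```text
time: 22.55
tcp_pos: [0.5864, 0.0131, 0.076]
tool_rot: [3.141, -0.002, -0.001]
ft_force: [0.6, -0.5, -0.7]
opening: 0.0699
finger_force: 0.0
```

Emit:
{"method": "drive_tool", "body": {
  "moves": [
    {"dx": 0,"dy": 0,"dz": 10,"turn": 0,"claw": 70},
    {"dx": 0,"dy": 0,"dz": 18,"turn": 0,"claw": 70},
    {"dx": 0,"dy": 0,"dz": 15,"turn": 0,"claw": 70},
    {"dx": 0,"dy": 0,"dz": 7,"turn": 0,"claw": 70},
    {"dx": 0,"dy": 0,"dz": 3,"turn": 0,"claw": 70},
    {"dx": 0,"dy": 0,"dz": 0,"turn": 0,"claw": 70},
    {"dx": 0,"dy": 0,"dz": 0,"turn": 0,"claw": 26},
    {"dx": 0,"dy": 0,"dz": 0,"turn": 0,"claw": 26},
    {"dx": 0,"dy": 0,"dz": 0,"turn": 0,"claw": 26},
    {"dx": 0,"dy": 0,"dz": 0,"turn": 0,"claw": 26},
    {"dx": 0,"dy": 0,"dz": 0,"turn": 0,"claw": 26},
    {"dx": 0,"dy": 0,"dz": 0,"turn": 0,"claw": 26}
  ]
}}

```text
time: 23.75
tcp_pos: [0.5855, 0.0134, 0.0217]
tool_rot: [3.142, -0.0, -0.0]
ft_force: [-0.9, 0.3, 1.4]
opening: 0.0351
finger_force: 25.0
```

Emit:
{"method": "drive_tool", "body": {
  "moves": [
    {"dx": 0,"dy": 0,"dz": -3,"turn": 0,"claw": 26},
    {"dx": 0,"dy": 0,"dz": -7,"turn": 0,"claw": 26},
    {"dx": 0,"dy": 0,"dz": -15,"turn": 0,"claw": 26},
    {"dx": 0,"dy": 0,"dz": -25,"turn": 0,"claw": 26},
    {"dx": 0,"dy": 0,"dz": -25,"turn": 0,"claw": 26},
    {"dx": 0,"dy": 0,"dz": -15,"turn": 0,"claw": 26},
    {"dx": 0,"dy": 0,"dz": -5,"turn": 0,"claw": 26}
  ]
}}

```text
time: 24.45
tcp_pos: [0.5868, 0.0135, 0.1193]
tool_rot: [3.141, -0.004, -0.0]
ft_force: [0.3, 1.0, -2.5]
opening: 0.0352
finger_force: 25.0
```

```bash
python3 - <<'E'
from h import *
for n,roi,sc in(('scene',(360,170,485,285),4),('top',(100,205,205,310),4)):
    I=bot.capture(n);x0,y0,x1,y1=roi;c=I[y0:y1,x0:x1]
    V=cv2.GaussianBlur(c.min(2),(3,3),0)
    cx,cy=(425,224) if n=='scene' else (148.5,252.4)
    print(n,'V centre',V[int(cy-y0),int(cx-x0)-40:int(cx-x0)+40:2])
    cv2.imwrite(f'pics/pan_{n}.png',cv2.resize(c,None,fx=sc,fy=sc,interpolation=cv2.INTER_CUBIC)[:,:,::-1])
    for th in (215,225,232,238):
        m=cv2.inRange(V,th,255)
        cs,h=cv2.findContours(m,cv2.RETR_CCOMP,cv2.CHAIN_APPROX_NONE)
        for k,hh in zip(cs,h[0]):
            if hh[3]>=0 and cv2.contourArea(k)>700:
                e=cv2.fitEllipse(cv2.convexHull(k)); q=(e[0][0]+x0,e[0][1]+y0); print(th,np.round(q,1),np.round(e[1],1),ray(n,q,.045))
E
```

```text
scene V centre [239 238 239 239 238 240 211 155 193 195 197 196 196 195 196 197 195 194
 191 190 191 191 191 190 187 188 190 190 190 190 190 190 187 215 237 238
 237 237 238 238]
215 [424.1 224.9] [47.3 57.5] [0.5246 0.2923 0.045 ]
225 [424.2 224.8] [48.  58.1] [0.5242 0.2925 0.045 ]
232 [424.3 224.8] [48.7 59.1] [0.5243 0.2928 0.045 ]
top V centre [ 60 174 233 234 233 234 234 234 226 198 196 197 198 199 200 201 203 203
 205 206 207 208 209 210 211 212 212 213 213 214 213 206 179 229 229 228
 227 227 226 225]
215 [149.1 252.3] [49.  50.9] [0.5187 0.2912 0.045 ]
225 [148.9 252.4] [50.3 51.6] [0.5185 0.2917 0.045 ]Traceback (most recent call last):
  File "<stdin>", line 11, in <module>
TypeError: 'NoneType' object is not subscriptable
```

View pics/pan_scene.png

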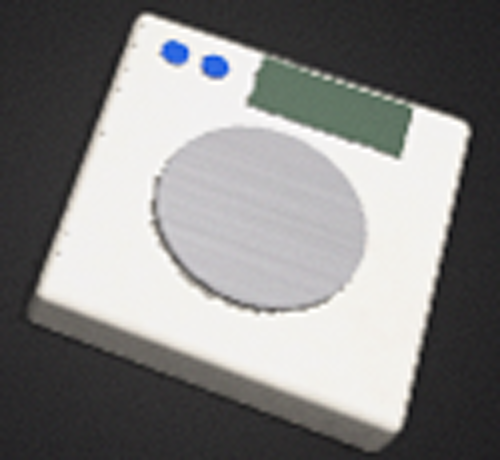

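Pan is clear; its two-view centre is about (0.5195, 0.292) (scene crop (262,217)).

Emit:
{"method": "drive_tool", "body": {
  "moves": [
    {"dx": -4,"dy": -15,"dz": 0,"turn": 0,"claw": 26},
    {"dx": -6,"dy": -25,"dz": 0,"turn": 0,"claw": 26},
    {"dx": -8,"dy": -34,"dz": 0,"turn": 0,"claw": 26},
    {"dx": -8,"dy": -34,"dz": 0,"turn": 0,"claw": 26},
    {"dx": -8,"dy": -34,"dz": 0,"turn": 0,"claw": 26},
    {"dx": -8,"dy": -34,"dz": 0,"turn": 0,"claw": 26},
    {"dx": -8,"dy": -34,"dz": 0,"turn": 0,"claw": 26},
    {"dx": -8,"dy": -34,"dz": 0,"turn": 0,"claw": 26},
    {"dx": -6,"dy": -22,"dz": 0,"turn": 0,"claw": 26},
    {"dx": -3,"dy": -13,"dz": 0,"turn": 0,"claw": 26},
    {"dx": 0,"dy": 0,"dz": 0,"turn": 0,"claw": 26},
    {"dx": 0,"dy": 0,"dz": 0,"turn": 0,"claw": 26}
  ]
}}

```text
time: 25.75
tcp_pos: [0.5183, 0.2912, 0.1157]
tool_rot: [3.14, 0.001, -0.001]
ft_force: [-0.7, -0.9, -2.8]
opening: 0.0352
finger_force: 25.0
```

Emit:
{"method": "drive_tool", "body": {
  "moves": [
    {"dx": 0,"dy": 0,"dz": 10,"turn": 0,"claw": 26},
    {"dx": 0,"dy": 0,"dz": 15,"turn": 0,"claw": 26},
    {"dx": 0,"dy": 0,"dz": 15,"turn": 0,"claw": 26},
    {"dx": 0,"dy": 0,"dz": 7,"turn": 0,"claw": 26},
    {"dx": 0,"dy": 0,"dz": 3,"turn": 0,"claw": 26},
    {"dx": 0,"dy": 0,"dz": 3,"turn": 0,"claw": 26},
    {"dx": 0,"dy": 0,"dz": 1,"turn": 0,"claw": 26},
    {"dx": 0,"dy": 0,"dz": 1,"turn": 0,"claw": 26},
    {"dx": 0,"dy": 0,"dz": 0,"turn": 0,"claw": 26},
    {"dx": 0,"dy": 0,"dz": 0,"turn": 0,"claw": 26}
  ]
}}

```text
time: 26.75
tcp_pos: [0.5186, 0.2925, 0.0619]
tool_rot: [-3.141, -0.001, -0.0]
ft_force: [0.2, 0.3, -2.5]
opening: 0.0356
finger_force: 25.0
```

Emit:
{"method": "drive_tool", "body": {
  "moves": [
    {"dx": 0,"dy": 0,"dz": 1,"turn": 0,"claw": 26},
    {"dx": 0,"dy": 0,"dz": 0,"turn": 0,"claw": 26},
    {"dx": 0,"dy": 0,"dz": 0,"turn": 0,"claw": 26}
  ]
}}

```text
time: 27.05
tcp_pos: [0.5186, 0.2925, 0.0607]
tool_rot: [-3.141, -0.001, -0.0]
ft_force: [0.4, -0.3, -2.2]
opening: 0.0351
finger_force: 25.0
```

Emit:
{"method": "drive_tool", "body": {
  "moves": [
    {"dx": 0,"dy": 0,"dz": 1,"turn": 0,"claw": 26},
    {"dx": 0,"dy": 0,"dz": 0,"turn": 0,"claw": 26},
    {"dx": 0,"dy": 0,"dz": 0,"turn": 0,"claw": 26}
  ]
}}

```text
time: 27.35
tcp_pos: [0.5187, 0.2924, 0.0606]
tool_rot: [3.141, -0.001, -0.0]
ft_force: [-1.9, -1.6, 5.8]
opening: 0.0351
finger_force: 25.0
```

Emit:
{"method": "drive_tool", "body": {
  "moves": [
    {"dx": 0,"dy": 0,"dz": 0,"turn": 0,"claw": 65},
    {"dx": 0,"dy": 0,"dz": 0,"turn": 0,"claw": 65},
    {"dx": 0,"dy": 0,"dz": 0,"turn": 0,"claw": 65},
    {"dx": 0,"dy": 0,"dz": 0,"turn": 0,"claw": 65},
    {"dx": 0,"dy": 0,"dz": 0,"turn": 0,"claw": 65},
    {"dx": 0,"dy": 0,"dz": -20,"turn": 0,"claw": 65},
    {"dx": 0,"dy": 0,"dz": -40,"turn": 0,"claw": 65},
    {"dx": 0,"dy": 0,"dz": -40,"turn": 0,"claw": 80},
    {"dx": 0,"dy": 0,"dz": -20,"turn": 0,"claw": 87},
    {"dx": -3,"dy": 20,"dz": 0,"turn": 0,"claw": 87},
    {"dx": -6,"dy": 40,"dz": 0,"turn": 0,"claw": 87},
    {"dx": -6,"dy": 40,"dz": 0,"turn": 0,"claw": 87}
  ]
}}

```text
time: 28.55
tcp_pos: [0.503, 0.192, 0.1796]
tool_rot: [-3.141, -0.0, 0.002]
ft_force: [-0.7, -0.6, -0.7]
opening: 0.0865
finger_force: 0.0
```

Emit:
{"method": "drive_tool", "body": {
  "moves": [
    {"dx": -6,"dy": 40,"dz": 0,"turn": 0,"claw": 87},
    {"dx": -6,"dy": 40,"dz": 0,"turn": 0,"claw": 87},
    {"dx": -6,"dy": 40,"dz": 0,"turn": 0,"claw": 87},
    {"dx": -6,"dy": 40,"dz": 0,"turn": 0,"claw": 87},
    {"dx": 0,"dy": 20,"dz": 0,"turn": 0,"claw": 87},
    {"dx": 0,"dy": 0,"dz": 0,"turn": 0,"claw": 87},
    {"dx": 0,"dy": 0,"dz": 0,"turn": 0,"claw": 87}
  ]
}}

```text
time: 29.25
tcp_pos: [0.4794, 0.0129, 0.1796]
tool_rot: [-3.141, -0.0, -0.001]
ft_force: [0.5, 0.1, -0.2]
opening: 0.0869
finger_force: 0.0
```

```bash
python3 - <<'E'
from h import *
S=bot.capture('scene');T=bot.capture('top')
a=np.hstack([cv2.resize(S[100:290,110:480],(585,300)),cv2.resize(T[205:310,100:170],(200,300))])
cv2.imwrite('pics/g4.png',a[:,:,::-1])
# rack marks, now bare: dark blobs in the scene view
m=blobs(S,(0,0,0),(180,255,75),(240,175,345,260),60)
for c in m[:6]:
    e=cv2.fitEllipse(c); print('mark',np.round(e[0],1),np.round(e[1],1),ray('scene',e[0],.006))
for n,p in(('F',(.5296,.0183,.006)),('L',(.590,.0695,.006)),('R',(.5808,-.042,.006))): print(n,proj('scene',p))
E
```

```text
mark [286.  195.7] [ 48.4 109.5] [ 0.5148 -0.0115  0.006 ]
mark [259.5 249.5] [21.2 87.2] [ 0.6614 -0.0264  0.006 ]
mark [336.  242.9] [18.2 68.5] [0.5991 0.1253 0.006 ]
mark [311.7 233. ] [22.7 25.8] [0.5909 0.0694 0.006 ]
mark [264.3 216.2] [21.9 25.3] [ 0.5811 -0.0421  0.006 ]
mark [296.9 204.1] [21.7 25.2] [0.5294 0.0186 0.006 ]
F [[296.8 204.2]]
L [[311.8 232.6]]
R [[264.4 216.1]]
```

View pics/g4.png

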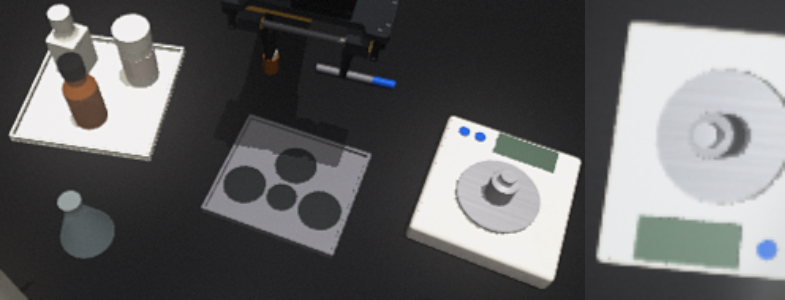

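The marks match my spot estimates to within 1 mm, the weight stands mid-pan (crop (503,185)), and the bottles are still on the tray. Now the jar goes back.

Emit:
{"method": "drive_tool", "body": {
  "moves": [
    {"dx": -3,"dy": 20,"dz": 0,"turn": 0,"claw": 87},
    {"dx": -6,"dy": 40,"dz": 0,"turn": 0,"claw": 87},
    {"dx": -6,"dy": 40,"dz": 0,"turn": 0,"claw": 87},
    {"dx": -6,"dy": 40,"dz": 0,"turn": 0,"claw": 87},
    {"dx": -6,"dy": 40,"dz": 0,"turn": 0,"claw": 87},
    {"dx": -6,"dy": 40,"dz": 0,"turn": 0,"claw": 87},
    {"dx": -5,"dy": 30,"dz": 0,"turn": 0,"claw": 87},
    {"dx": -2,"dy": 19,"dz": 0,"turn": 0,"claw": 87},
    {"dx": 0,"dy": 0,"dz": 0,"turn": 0,"claw": 87},
    {"dx": 0,"dy": 0,"dz": 0,"turn": 0,"claw": 87}
  ]
}}

```text
time: 30.35
tcp_pos: [0.4401, -0.2549, 0.1793]
tool_rot: [-3.14, 0.0, 0.002]
ft_force: [-0.2, 0.6, -0.2]
opening: 0.0874
finger_force: 0.0
```

Emit:
{"method": "drive_tool", "body": {
  "moves": [
    {"dx": 0,"dy": 0,"dz": 15,"turn": 0,"claw": 87},
    {"dx": 0,"dy": 0,"dz": 25,"turn": 0,"claw": 87},
    {"dx": 0,"dy": 0,"dz": 25,"turn": 0,"claw": 87},
    {"dx": 0,"dy": 0,"dz": 15,"turn": 0,"claw": 87},
    {"dx": 0,"dy": 0,"dz": 8,"turn": 0,"claw": 87},
    {"dx": 0,"dy": 0,"dz": 3,"turn": 0,"claw": 87},
    {"dx": 0,"dy": 0,"dz": 0,"turn": 0,"claw": 87},
    {"dx": 0,"dy": 0,"dz": 0,"turn": 0,"claw": 87}
  ]
}}

```text
time: 31.15
tcp_pos: [0.4401, -0.2566, 0.0895]
tool_rot: [3.141, -0.001, 0.0]
ft_force: [0.9, -0.1, 0.2]
opening: 0.0869
finger_force: 0.0
```

Emit:
{"method": "drive_tool", "body": {
  "moves": [
    {"dx": 0,"dy": 0,"dz": 0,"turn": 0,"claw": 44},
    {"dx": 0,"dy": 0,"dz": 0,"turn": 0,"claw": 44},
    {"dx": 0,"dy": 0,"dz": 0,"turn": 0,"claw": 44},
    {"dx": 0,"dy": 0,"dz": 0,"turn": 0,"claw": 44},
    {"dx": 0,"dy": 0,"dz": 0,"turn": 0,"claw": 44},
    {"dx": 0,"dy": 0,"dz": 0,"turn": 0,"claw": 44}
  ]
}}

```text
time: 31.75
tcp_pos: [0.4393, -0.2566, 0.0886]
tool_rot: [3.141, -0.0, -0.0]
ft_force: [-0.9, 0.5, 0.2]
opening: 0.0534
finger_force: 25.0
```

Emit:
{"method": "drive_tool", "body": {
  "moves": [
    {"dx": 0,"dy": 0,"dz": -3,"turn": 0,"claw": 44},
    {"dx": 0,"dy": 0,"dz": -7,"turn": 0,"claw": 44},
    {"dx": 0,"dy": 0,"dz": -15,"turn": 0,"claw": 44},
    {"dx": 0,"dy": 0,"dz": -20,"turn": 0,"claw": 44},
    {"dx": 0,"dy": 0,"dz": -20,"turn": 0,"claw": 44},
    {"dx": 0,"dy": 0,"dz": -15,"turn": 0,"claw": 44},
    {"dx": 5,"dy": -15,"dz": 0,"turn": 0,"claw": 44},
    {"dx": 8,"dy": -24,"dz": 0,"turn": 0,"claw": 44},
    {"dx": 11,"dy": -34,"dz": 0,"turn": 0,"claw": 44},
    {"dx": 11,"dy": -34,"dz": 0,"turn": 0,"claw": 44},
    {"dx": 11,"dy": -34,"dz": 0,"turn": 0,"claw": 44},
    {"dx": 11,"dy": -34,"dz": 0,"turn": 0,"claw": 44}
  ]
}}

```text
time: 32.95
tcp_pos: [0.4965, -0.0803, 0.1689]
tool_rot: [3.141, -0.0, -0.0]
ft_force: [0.7, -0.4, -2.5]
opening: 0.0533
finger_force: 25.0
```

Emit:
{"method": "drive_tool", "body": {
  "moves": [
    {"dx": 11,"dy": -34,"dz": 0,"turn": 0,"claw": 44},
    {"dx": 11,"dy": -33,"dz": 0,"turn": 0,"claw": 44},
    {"dx": 8,"dy": -22,"dz": 0,"turn": 0,"claw": 44},
    {"dx": 4,"dy": -11,"dz": 0,"turn": 0,"claw": 44},
    {"dx": 0,"dy": 0,"dz": 10,"turn": 0,"claw": 44},
    {"dx": 0,"dy": 0,"dz": 20,"turn": 0,"claw": 44},
    {"dx": 0,"dy": 0,"dz": 20,"turn": 0,"claw": 44},
    {"dx": 0,"dy": 0,"dz": 13,"turn": 0,"claw": 44},
    {"dx": 0,"dy": 0,"dz": 5,"turn": 0,"claw": 44},
    {"dx": 0,"dy": 0,"dz": 0,"turn": 0,"claw": 44},
    {"dx": 0,"dy": 0,"dz": 0,"turn": 0,"claw": 44}
  ]
}}

```text
time: 34.05
tcp_pos: [0.5309, 0.0179, 0.1012]
tool_rot: [3.141, -0.001, -0.001]
ft_force: [0.0, -0.4, -2.6]
opening: 0.0535
finger_force: 25.0
```

Emit:
{"method": "drive_tool", "body": {
  "moves": [
    {"dx": 0,"dy": 0,"dz": 4,"turn": 0,"claw": 44},
    {"dx": 0,"dy": 0,"dz": 3,"turn": 0,"claw": 44},
    {"dx": 0,"dy": 0,"dz": 2,"turn": 0,"claw": 44},
    {"dx": 0,"dy": 0,"dz": 1,"turn": 0,"claw": 44},
    {"dx": 0,"dy": 0,"dz": 1,"turn": 0,"claw": 44},
    {"dx": 0,"dy": 0,"dz": 0,"turn": 0,"claw": 44},
    {"dx": 0,"dy": 0,"dz": 0,"turn": 0,"claw": 44}
  ]
}}

```text
time: 34.75
tcp_pos: [0.5308, 0.0184, 0.0907]
tool_rot: [3.141, -0.001, -0.0]
ft_force: [-2.0, -0.7, 5.6]
opening: 0.0531
finger_force: 25.0
```

Emit:
{"method": "drive_tool", "body": {
  "moves": [
    {"dx": 0,"dy": 0,"dz": 0,"turn": 0,"claw": 80},
    {"dx": 0,"dy": 0,"dz": 0,"turn": 0,"claw": 80},
    {"dx": 0,"dy": 0,"dz": 0,"turn": 0,"claw": 80},
    {"dx": 0,"dy": 0,"dz": 0,"turn": 0,"claw": 80},
    {"dx": 0,"dy": 0,"dz": -10,"turn": 0,"claw": 80},
    {"dx": 0,"dy": 0,"dz": -30,"turn": 0,"claw": 80},
    {"dx": 0,"dy": 0,"dz": -30,"turn": 0,"claw": 80},
    {"dx": 0,"dy": 0,"dz": -20,"turn": 0,"claw": 80},
    {"dx": 1,"dy": 20,"dz": 0,"turn": 0,"claw": 80},
    {"dx": 1,"dy": 40,"dz": 0,"turn": 0,"claw": 80},
    {"dx": 1,"dy": 40,"dz": 0,"turn": 0,"claw": 80},
    {"dx": 1,"dy": 40,"dz": 0,"turn": 0,"claw": 80}
  ]
}}

```text
time: 35.95
tcp_pos: [0.5345, -0.123, 0.1806]
tool_rot: [3.141, -0.001, 0.001]
ft_force: [0.5, -0.2, 0.5]
opening: 0.0799
finger_force: 0.0
```

Emit:
{"method": "drive_tool", "body": {
  "moves": [
    {"dx": 1,"dy": 40,"dz": 0,"turn": 0,"claw": 75},
    {"dx": 0,"dy": 40,"dz": 0,"turn": 0,"claw": 75},
    {"dx": 0,"dy": 40,"dz": 0,"turn": 0,"claw": 75},
    {"dx": 0,"dy": 35,"dz": 0,"turn": 0,"claw": 75},
    {"dx": 0,"dy": 22,"dz": 0,"turn": 0,"claw": 75},
    {"dx": 0,"dy": 0,"dz": 0,"turn": 0,"claw": 75},
    {"dx": 0,"dy": 0,"dz": 0,"turn": 0,"claw": 75}
  ]
}}

```text
time: 36.65
tcp_pos: [0.5354, -0.2984, 0.1799]
tool_rot: [-3.141, -0.0, -0.001]
ft_force: [0.4, 0.5, -0.1]
opening: 0.0752
finger_force: 0.0
```

Down to z 0.1085 for the amber cap.

Emit:
{"method": "drive_tool", "body": {
  "moves": [
    {"dx": 0,"dy": 0,"dz": 15,"turn": 0,"claw": 75},
    {"dx": 0,"dy": 0,"dz": 25,"turn": 0,"claw": 75},
    {"dx": 0,"dy": 0,"dz": 20,"turn": 0,"claw": 75},
    {"dx": 0,"dy": 0,"dz": 8,"turn": 0,"claw": 75},
    {"dx": 0,"dy": 0,"dz": 4,"turn": 0,"claw": 75},
    {"dx": 0,"dy": 0,"dz": 0,"turn": 0,"claw": 75},
    {"dx": 0,"dy": 0,"dz": 0,"turn": 0,"claw": 22},
    {"dx": 0,"dy": 0,"dz": 0,"turn": 0,"claw": 22},
    {"dx": 0,"dy": 0,"dz": 0,"turn": 0,"claw": 22},
    {"dx": 0,"dy": 0,"dz": 0,"turn": 0,"claw": 22},
    {"dx": 0,"dy": 0,"dz": 0,"turn": 0,"claw": 22},
    {"dx": 0,"dy": 0,"dz": 0,"turn": 0,"claw": 22}
  ]
}}

```text
time: 37.85
tcp_pos: [0.5353, -0.2987, 0.1076]
tool_rot: [3.141, -0.0, -0.0]
ft_force: [-0.0, 0.3, 0.2]
opening: 0.0348
finger_force: 0.0
```

Emit:
{"method": "drive_tool", "body": {
  "moves": [
    {"dx": 0,"dy": 0,"dz": 0,"turn": 0,"claw": 22},
    {"dx": 0,"dy": 0,"dz": 0,"turn": 0,"claw": 22},
    {"dx": 0,"dy": 0,"dz": 0,"turn": 0,"claw": 22}
  ]
}}

```text
time: 38.15
tcp_pos: [0.5353, -0.2987, 0.1076]
tool_rot: [3.141, -0.0, -0.0]
ft_force: [-0.4, 0.6, 0.2]
opening: 0.0332
finger_force: 25.0
```

Emit:
{"method": "drive_tool", "body": {
  "moves": [
    {"dx": 0,"dy": 0,"dz": -3,"turn": 0,"claw": 22},
    {"dx": 0,"dy": 0,"dz": -7,"turn": 0,"claw": 22},
    {"dx": 0,"dy": 0,"dz": -15,"turn": 0,"claw": 22},
    {"dx": 0,"dy": 0,"dz": -20,"turn": 0,"claw": 22},
    {"dx": 0,"dy": 0,"dz": -20,"turn": 0,"claw": 22},
    {"dx": 0,"dy": 0,"dz": -15,"turn": 0,"claw": 22},
    {"dx": 2,"dy": -15,"dz": 0,"turn": 0,"claw": 22},
    {"dx": 4,"dy": -25,"dz": 0,"turn": 0,"claw": 22},
    {"dx": 5,"dy": -34,"dz": 0,"turn": 0,"claw": 22},
    {"dx": 5,"dy": -34,"dz": 0,"turn": 0,"claw": 22},
    {"dx": 5,"dy": -34,"dz": 0,"turn": 0,"claw": 22},
    {"dx": 5,"dy": -34,"dz": 0,"turn": 0,"claw": 22}
  ]
}}

```text
time: 39.35
tcp_pos: [0.5608, -0.1197, 0.1868]
tool_rot: [-3.141, 0.001, 0.001]
ft_force: [1.0, 0.2, -1.5]
opening: 0.033
finger_force: 25.0
```

Emit:
{"method": "drive_tool", "body": {
  "moves": [
    {"dx": 5,"dy": -34,"dz": 0,"turn": 0,"claw": 22},
    {"dx": 5,"dy": -34,"dz": 0,"turn": 0,"claw": 22},
    {"dx": 5,"dy": -34,"dz": 0,"turn": 0,"claw": 22},
    {"dx": 5,"dy": -34,"dz": 0,"turn": 0,"claw": 22},
    {"dx": 5,"dy": -34,"dz": 0,"turn": 0,"claw": 22},
    {"dx": 4,"dy": -22,"dz": 0,"turn": 0,"claw": 22},
    {"dx": 0,"dy": 0,"dz": 0,"turn": 0,"claw": 22},
    {"dx": 0,"dy": 0,"dz": 10,"turn": 0,"claw": 22},
    {"dx": 0,"dy": 0,"dz": 20,"turn": 0,"claw": 22},
    {"dx": 0,"dy": 0,"dz": 20,"turn": 0,"claw": 22},
    {"dx": 0,"dy": 0,"dz": 13,"turn": 0,"claw": 22},
    {"dx": 0,"dy": 0,"dz": 5,"turn": 0,"claw": 22}
  ]
}}

```text
time: 40.55
tcp_pos: [0.5888, 0.068, 0.1171]
tool_rot: [3.141, 0.004, -0.002]
ft_force: [0.4, 0.6, -1.7]
opening: 0.0331
finger_force: 25.0
```

Emit:
{"method": "drive_tool", "body": {
  "moves": [
    {"dx": 0,"dy": 0,"dz": 0,"turn": 0,"claw": 22},
    {"dx": 0,"dy": 0,"dz": 0,"turn": 0,"claw": 22}
  ]
}}

```text
time: 40.75
tcp_pos: [0.5909, 0.0692, 0.1202]
tool_rot: [3.142, -0.001, -0.001]
ft_force: [0.2, 0.9, -1.8]
opening: 0.033
finger_force: 25.0
```

Emit:
{"method": "drive_tool", "body": {
  "moves": [
    {"dx": 0,"dy": 0,"dz": 4,"turn": 0,"claw": 22},
    {"dx": 0,"dy": 0,"dz": 3,"turn": 0,"claw": 22},
    {"dx": 0,"dy": 0,"dz": 2,"turn": 0,"claw": 22},
    {"dx": 0,"dy": 0,"dz": 1,"turn": 0,"claw": 22},
    {"dx": 0,"dy": 0,"dz": 1,"turn": 0,"claw": 22},
    {"dx": 0,"dy": 0,"dz": 0,"turn": 0,"claw": 22},
    {"dx": 0,"dy": 0,"dz": 0,"turn": 0,"claw": 22}
  ]
}}

```text
time: 41.45
tcp_pos: [0.591, 0.0694, 0.1097]
tool_rot: [3.141, -0.002, -0.0]
ft_force: [-1.9, -0.2, 5.2]
opening: 0.0333
finger_force: 25.0
```

Emit:
{"method": "drive_tool", "body": {
  "moves": [
    {"dx": 0,"dy": 0,"dz": 0,"turn": 0,"claw": 75},
    {"dx": 0,"dy": 0,"dz": 0,"turn": 0,"claw": 75},
    {"dx": 0,"dy": 0,"dz": 0,"turn": 0,"claw": 75},
    {"dx": 0,"dy": 0,"dz": 0,"turn": 0,"claw": 75},
    {"dx": 0,"dy": 0,"dz": -15,"turn": 0,"claw": 75},
    {"dx": 0,"dy": 0,"dz": -30,"turn": 0,"claw": 75},
    {"dx": 0,"dy": 0,"dz": -25,"turn": 0,"claw": 75},
    {"dx": 0,"dy": 0,"dz": 0,"turn": 0,"claw": 75},
    {"dx": -6,"dy": 20,"dz": 0,"turn": 0,"claw": 75},
    {"dx": -13,"dy": 40,"dz": 0,"turn": 0,"claw": 75},
    {"dx": -13,"dy": 40,"dz": 0,"turn": 0,"claw": 75},
    {"dx": -13,"dy": 40,"dz": 0,"turn": 0,"claw": 75}
  ]
}}

```text
time: 42.65
tcp_pos: [0.5445, -0.0719, 0.1786]
tool_rot: [3.141, 0.0, 0.001]
ft_force: [1.0, -0.1, 0.3]
opening: 0.0752
finger_force: 0.0
```

Emit:
{"method": "drive_tool", "body": {
  "moves": [
    {"dx": -13,"dy": 40,"dz": 0,"turn": 0,"claw": 70},
    {"dx": -13,"dy": 40,"dz": 0,"turn": 0,"claw": 70},
    {"dx": -13,"dy": 40,"dz": 0,"turn": 0,"claw": 70},
    {"dx": -13,"dy": 40,"dz": 0,"turn": 0,"claw": 70},
    {"dx": -13,"dy": 40,"dz": 0,"turn": 0,"claw": 70},
    {"dx": -13,"dy": 40,"dz": 0,"turn": 0,"claw": 70},
    {"dx": -10,"dy": 30,"dz": 0,"turn": 0,"claw": 70},
    {"dx": -6,"dy": 20,"dz": 0,"turn": 0,"claw": 70},
    {"dx": 0,"dy": 0,"dz": 0,"turn": 0,"claw": 70},
    {"dx": 0,"dy": 0,"dz": 0,"turn": 0,"claw": 70}
  ]
}}

```text
time: 43.65
tcp_pos: [0.4514, -0.36, 0.1784]
tool_rot: [-3.141, 0.0, -0.001]
ft_force: [-0.3, 0.2, -0.4]
opening: 0.0702
finger_force: 0.0
```

Down 79 to about 0.0995, and close.

Emit:
{"method": "drive_tool", "body": {
  "moves": [
    {"dx": 0,"dy": 0,"dz": 15,"turn": 0,"claw": 60},
    {"dx": 0,"dy": 0,"dz": 25,"turn": 0,"claw": 60},
    {"dx": 0,"dy": 0,"dz": 25,"turn": 0,"claw": 60},
    {"dx": 0,"dy": 0,"dz": 10,"turn": 0,"claw": 60},
    {"dx": 0,"dy": 0,"dz": 4,"turn": 0,"claw": 60},
    {"dx": 0,"dy": 0,"dz": 0,"turn": 0,"claw": 60},
    {"dx": 0,"dy": 0,"dz": 0,"turn": 0,"claw": 20},
    {"dx": 0,"dy": 0,"dz": 0,"turn": 0,"claw": 20},
    {"dx": 0,"dy": 0,"dz": 0,"turn": 0,"claw": 20},
    {"dx": 0,"dy": 0,"dz": 0,"turn": 0,"claw": 20},
    {"dx": 0,"dy": 0,"dz": 0,"turn": 0,"claw": 20},
    {"dx": 0,"dy": 0,"dz": 0,"turn": 0,"claw": 20}
  ]
}}

```text
time: 44.85
tcp_pos: [0.4515, -0.3607, 0.1]
tool_rot: [3.141, -0.0, -0.0]
ft_force: [0.9, 0.3, 2.2]
opening: 0.0311
finger_force: 25.0
```

Emit:
{"method": "drive_tool", "body": {
  "moves": [
    {"dx": 0,"dy": 0,"dz": -3,"turn": 0,"claw": 20},
    {"dx": 0,"dy": 0,"dz": -7,"turn": 0,"claw": 20},
    {"dx": 0,"dy": 0,"dz": -15,"turn": 0,"claw": 20},
    {"dx": 0,"dy": 0,"dz": -20,"turn": 0,"claw": 20},
    {"dx": 0,"dy": 0,"dz": -20,"turn": 0,"claw": 20},
    {"dx": 0,"dy": 0,"dz": -15,"turn": 0,"claw": 20},
    {"dx": 6,"dy": -15,"dz": 0,"turn": 0,"claw": 20},
    {"dx": 10,"dy": -25,"dz": 0,"turn": 0,"claw": 20},
    {"dx": 14,"dy": -34,"dz": 0,"turn": 0,"claw": 20},
    {"dx": 14,"dy": -34,"dz": 0,"turn": 0,"claw": 20},
    {"dx": 14,"dy": -34,"dz": 0,"turn": 0,"claw": 20},
    {"dx": 14,"dy": -34,"dz": 0,"turn": 0,"claw": 20}
  ]
}}

```text
time: 46.05
tcp_pos: [0.5233, -0.1815, 0.1788]
tool_rot: [-3.141, 0.001, 0.001]
ft_force: [0.6, 0.0, -2.8]
opening: 0.0312
finger_force: 25.0
```

Emit:
{"method": "drive_tool", "body": {
  "moves": [
    {"dx": 14,"dy": -34,"dz": 0,"turn": 0,"claw": 20},
    {"dx": 14,"dy": -34,"dz": 0,"turn": 0,"claw": 20},
    {"dx": 14,"dy": -34,"dz": 0,"turn": 0,"claw": 20},
    {"dx": 10,"dy": -24,"dz": 0,"turn": 0,"claw": 20},
    {"dx": 6,"dy": -16,"dz": 0,"turn": 0,"claw": 20},
    {"dx": 0,"dy": 0,"dz": 0,"turn": 0,"claw": 20},
    {"dx": 0,"dy": 0,"dz": 10,"turn": 0,"claw": 20},
    {"dx": 0,"dy": 0,"dz": 20,"turn": 0,"claw": 20},
    {"dx": 0,"dy": 0,"dz": 20,"turn": 0,"claw": 20},
    {"dx": 0,"dy": 0,"dz": 13,"turn": 0,"claw": 20},
    {"dx": 0,"dy": 0,"dz": 5,"turn": 0,"claw": 20},
    {"dx": 0,"dy": 0,"dz": 0,"turn": 0,"claw": 20}
  ]
}}

```text
time: 47.25
tcp_pos: [0.5806, -0.0434, 0.1106]
tool_rot: [3.141, 0.002, -0.001]
ft_force: [0.2, -0.2, -2.5]
opening: 0.0309
finger_force: 25.0
```

Emit:
{"method": "drive_tool", "body": {
  "moves": [
    {"dx": 0,"dy": 0,"dz": 0,"turn": 0,"claw": 20},
    {"dx": 0,"dy": 0,"dz": 4,"turn": 0,"claw": 20},
    {"dx": 0,"dy": 0,"dz": 2,"turn": 0,"claw": 20},
    {"dx": 0,"dy": 0,"dz": 2,"turn": 0,"claw": 20},
    {"dx": 0,"dy": 0,"dz": 1,"turn": 0,"claw": 20},
    {"dx": 0,"dy": 0,"dz": 0,"turn": 0,"claw": 20},
    {"dx": 0,"dy": 0,"dz": 0,"turn": 0,"claw": 20}
  ]
}}

```text
time: 47.95
tcp_pos: [0.5814, -0.0427, 0.1026]
tool_rot: [3.142, -0.0, -0.0]
ft_force: [0.5, 0.1, -1.8]
opening: 0.0312
finger_force: 25.0
```

Emit:
{"method": "drive_tool", "body": {
  "moves": [
    {"dx": 0,"dy": 0,"dz": 1,"turn": 0,"claw": 20},
    {"dx": 0,"dy": 0,"dz": 0,"turn": 0,"claw": 20},
    {"dx": 0,"dy": 0,"dz": 0,"turn": 0,"claw": 20}
  ]
}}

```text
time: 48.25
tcp_pos: [0.5817, -0.0426, 0.102]
tool_rot: [3.142, -0.001, -0.0]
ft_force: [0.1, 1.6, 0.4]
opening: 0.0312
finger_force: 25.0
```

Just touching. Release, rise and clear away for a check.

Emit:
{"method": "drive_tool", "body": {
  "moves": [
    {"dx": 0,"dy": 0,"dz": 0,"turn": 0,"claw": 70},
    {"dx": 0,"dy": 0,"dz": 0,"turn": 0,"claw": 70},
    {"dx": 0,"dy": 0,"dz": 0,"turn": 0,"claw": 70},
    {"dx": 0,"dy": 0,"dz": 0,"turn": 0,"claw": 70},
    {"dx": 0,"dy": 0,"dz": -15,"turn": 0,"claw": 70},
    {"dx": 0,"dy": 0,"dz": -30,"turn": 0,"claw": 70},
    {"dx": 0,"dy": 0,"dz": -40,"turn": 0,"claw": 70},
    {"dx": 0,"dy": 0,"dz": -20,"turn": 0,"claw": 70},
    {"dx": -6,"dy": 20,"dz": 0,"turn": 0,"claw": 70},
    {"dx": -13,"dy": 40,"dz": 0,"turn": 0,"claw": 70},
    {"dx": -13,"dy": 40,"dz": 0,"turn": 0,"claw": 70},
    {"dx": -13,"dy": 40,"dz": 0,"turn": 0,"claw": 70}
  ]
}}

```text
time: 49.45
tcp_pos: [0.5361, -0.1839, 0.2081]
tool_rot: [3.141, -0.002, 0.001]
ft_force: [0.4, -0.2, -0.5]
opening: 0.0699
finger_force: 0.0
```

Emit:
{"method": "drive_tool", "body": {
  "moves": [
    {"dx": -5,"dy": 40,"dz": 0,"turn": 0,"claw": 70},
    {"dx": -5,"dy": 40,"dz": 0,"turn": 0,"claw": 70},
    {"dx": 0,"dy": 40,"dz": 0,"turn": 0,"claw": 70},
    {"dx": 0,"dy": 20,"dz": 0,"turn": 0,"claw": 70},
    {"dx": 0,"dy": 0,"dz": 0,"turn": 0,"claw": 70},
    {"dx": 0,"dy": 0,"dz": 0,"turn": 0,"claw": 70}
  ]
}}

```text
time: 50.05
tcp_pos: [0.5269, -0.3211, 0.2069]
tool_rot: [-3.14, -0.001, 0.001]
ft_force: [0.4, 1.3, 0.2]
opening: 0.0704
finger_force: 0.0
```

```bash
python3 - <<'E'
from h import *
S=bot.capture('scene');T=bot.capture('top')
a=np.vstack([cv2.resize(S[130:340,110:480],(555,315)),cv2.resize(T[140:310,100:400],(555,280))])
cv2.imwrite('pics/g5.png',a[:,:,::-1])
S0=cv2.imread('pics/scene0.png')[:,:,::-1];T0=cv2.imread('pics/top0.png')[:,:,::-1]
# template shift of each bottle top against the first picture
for n,A,B,r in(('jar',S0,S,(284,167,314,200)),('sq',S0,S,(248,178,278,226)),('amb',S0,S,(299,195,329,246))):
    x0,y0,x1,y1=r;q=cv2.matchTemplate(B[y0-8:y1+8,x0-8:x1+8],np.ascontiguousarray(A[y0:y1,x0:x1]),cv2.TM_CCOEFF_NORMED);_,v,_,l=cv2.minMaxLoc(q);print(n,'shift px',l[0]-8,l[1]-8,round(v,3))
print('knob expect',proj('top',(.5195,.292,.093)),proj('scene',(.5195,.292,.093)))
E
```

```text
jar shift px 0 0 0.998
sq shift px 0 0 0.996
amb shift px 0 0 0.997
knob expect [[141.9 251.7]] [[431.4 211.1]]
```

View pics/g5.png

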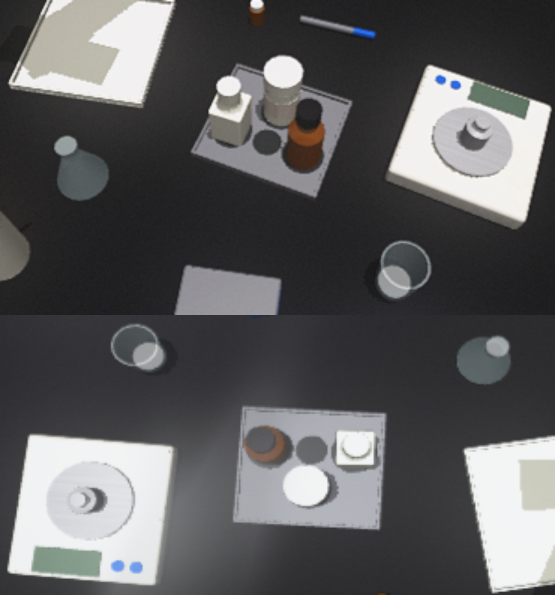

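All bottles are back with 0 px shift from the first picture. The weight's knob is at about (142,252) in the top view, where (142,252) is expected for the pan centre. Flask and beaker look untouched. Handing in.

```bash
python3 -c "
from plant import bot
print(bot.close_job())"
```

```text
the job is handed in; nothing more can be done
None
```

The job is handed in, with no verdict returned: the weight stands in the middle of the balance pan, all three bottles are back upright on their own rack spots (0 px shift from the first picture), and the flask and beaker were never touched.

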